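# Rock a stuck compound bar out of its spring-jaw holder

## Task

The green and white polishing-compound bar is stuck tight in the blue spring-jaw holder, and the holder only stands loose on the bench, so a straight pull would lift it too. Grip the bar, rock it clearly (about 8 degrees) towards the red stud and away from it, at least twice each way, lifting gently as you go until it comes free, with the holder staying on the bench where it stands, not dragged along. Finish while holding the bar still and upright a finger's breadth (1 to 2 cm) above the jaws it came from; let go of nothing, and leave the other things alone.

Things in the scene. Friction and masses are not known exactly. Their poses are not given: they have to be found in the camera images.
- bar: the compound bar: upright block, green body with a white upper part, 35 (its x) x 50 (its y) x 73 mm tall (z), about 250 g. Origin at the centre of its underside, z up, y along its 50 mm width. At the start it stands 26 mm deep in the holder, so 47 mm of it stand above the jaws
- bar_top (a point): centre of the bar's top face, 73 mm above its origin
- holder: loose spring-jaw holder, 1 kg, only standing on the bench: blue base plate 108 (x) x 204 (y) mm, its top 10 mm up. Origin at bench level under the middle of the pocket, z up, y along the plate's long side towards a red stud (20 mm wide, 12 mm high, at y = +72 mm). Friction holds the bar with 12 to 15 N against a straight pull, more than the holder weighs, so a straight pull lifts both
- pocket (a point): middle of the pocket floor, 12 mm above the holder's origin; at the start the bar's foot rests flat on it, axes along the holder's. End stops (8 mm thick, 28 mm wide, tops 24 mm above the holder's origin) stand at y = -33 and +33 mm and leave the foot 4 mm of play each way. On the floor the bar rocks over its lower edges; at a lean of 0.14 rad its foot's middle is 3.5 mm up
- jaw_tops (a point): middle between the two dark jaws, level with their tops, 38 mm above the holder's origin (26 mm above the pocket floor). The jaws are 30 mm long in y, and press on the bar's broad faces, x = -17.5 and +17.5 mm; the bar's narrow faces (y = -25, +25 mm) are free above the end stops. The fixed jaw (-x) is 14 mm thick; the sprung one (+x) 8 mm, with a wall behind it to x = 52 mm
- jaw (a joint): travel of the sprung jaw, m: 0 with the bar in place, 0.0025 when it is out and the jaw has closed further; it presses with about 11 N. Rocking is about the holder's x axis, the bar's top going to +y and -y; with each swing of 0.28 rad the bar can be lifted some 2 mm with only a few newtons
- felt_cup_2: white pot with black cap, 39 mm wide, 66 mm tall; origin at the centre of its underside; a bystander, leave alone
- felt_cup_4: white pot with black cap, 38 mm wide, 66 mm tall; origin at the centre of its underside; a bystander, leave alone
- dropper: small white dropper bottle with red tip, 31 mm wide, 89 mm tall; origin at the centre of its underside; a bystander, leave alone
- loupe: small folding loupe, 36 x 30 x 16 mm; origin at the centre of its underside; a bystander, leave alone
- paste_tin: round tin with press lid, 70 mm wide, 27 mm tall; origin at the centre of its underside; a bystander, leave alone
- brush: small flat-lying brush with wooden handle, 181 x 31 x 12 mm; origin at the centre of its underside; a bystander, leave alone
Things that resemble listed ones, but are neither listed nor needed, are in the scene too. Of the things like the bar, leave any that is pink or purple; of the rest the larger one is meant.

How it is judged:
On the way, in this order (a step that is already met when the one before it is completed fails the run):
1. the bar is rocked towards the red stud (leaning over by more than 0.08 rad) with its foot still between the jaws (z of bar in the frame of holder below 0.036 m and angle between bar's own z axis and vertical above 0.08 rad and y of bar_top in the frame of holder above 0.001 m), for 0.04 s.
2. then it is rocked away from the red stud (leaning over by more than 0.08 rad), its foot still between the jaws (z of bar in the frame of holder below 0.036 m and angle between bar's own z axis and vertical above 0.08 rad and y of bar_top in the frame of holder below -0.001 m), for 0.04 s.
At the end, for the whole second after the job is handed in: The fingers hold the bar still (under 20 mm/s) and upright (within 0.15 rad), its foot 3 to 40 mm above the jaw tops, within 30 mm of the pocket's middle in x and y, touching the holder nowhere; the holder stands flat on the bench within 30 mm of where it was (z of bar in the frame of holder between 0.041 and 0.078 m and x of bar in the frame of holder between -0.03 and 0.03 m and y of bar in the frame of holder between -0.03 and 0.03 m and angle between bar's own z axis and vertical below 0.15 rad and linear speed of bar below 0.02 m/s and contact force between the fingers and bar above 1 N and contact force between bar and holder below 0.05 N and height (world z) of holder below 0.004 m and angle between holder's own z axis and vertical below 0.03 rad and distance of holder from where it was at the start of the episode below 0.03 m); the arm keeps its last pose, push and grip.
It fails at once if the holder is lifted off the bench (origin over 20 mm up) or tipped by more than 0.2 rad (height (world z) of holder above 0.02 m or angle between holder's own z axis and vertical above 0.2 rad).
It fails at once if a bystander is moved by more than 30 mm (distance of any of felt_cup_2, felt_cup_4, dropper, loupe, paste_tin, brush from where it was at the start of the episode above 0.03 m).
It also fails if it takes over 43 s, if anything falls off the work surface, if the arm or the gripper's body presses on something with over 40 N, if the wrist force passes 120 N, or if a joint passes its speed limit or range.

## Robot

A 6-joint arm with a two-finger parallel gripper is mounted at the origin on a cart in front of the work surface, level with it; the furniture and walls round the work are solid. World frame = base frame: x ahead of the robot, y to its left, z up, the work surface at z = 0. Lengths are in m, angles in rad, forces in N, time in s.
With the tool pointing down it reaches from about 0.375 to 0.9 m from the base axis. Payload 3.1 kg.
Tool frame: the origin (TCP) lies on the centre line of the jaws, within the pads' length; the fingertips stand 11 mm ahead of it and the grasp point (between the pads) lies 8 mm behind it; x points along the fingers, y is the direction in which the jaws open and shut, and the axes are right-handed (so a half turn about x gives the same grasp; the last joint's range is limited). The gripper opens to 87 mm and grips with 3 to 60 N. Pads are 19 mm wide; open, the fingers measure 117 mm over their backs; the gripper's body (75 mm by 190 mm) begins 51 mm behind the grasp point.
Start: joints at [-1.308, 0.527, 1.433, -0, 1.181, -0.178], TCP at [0.267, -0.565, 0.234] pointing down, gripper open.
Joint ranges: [-3.08, 3.08], [-0.75, 2.2], [0.22, 2.44], [-1.43, 4.57], [0, 2.65], [-2.85, 2.85]. Speed limits (rad/s): [2.79, 2.79, 3.14, 3.14, 3.14, 3.14].

## Interface

Orientations are given as a unit quaternion [x, y, z, w].
In Python, from rig import robot, camera, camera_info gives the robot as it stands.
- The arm moves only by the shell command python3 -m inch 'ROWS' [FORCE]. ROWS is JSON, a list that holds one entry, the list of rows, each a list of 5 numbers: the shift along the tool's x, y, z in cm, then the turn about the tool's x in rad, then the opening, from 0 (shut) to 1 (fully open). A call has 1 to 8 rows; each row shifts and turns the pose as measured when the row begins, along the tool's axes as they then stand; what a row does not reach is not made up. A row lasts 1/12 s, in which the tool goes at most 41.7 mm and 7.16 degrees, less where a joint would pass 70% of its speed; a pose out of reach is approached as far as the arm can. A call with a gripper value outside its range is refused whole. The fingers move at their own pace and stop on an object; FORCE is the grip in N (left out, the last holds). Time passes only in rows, so rows that do not move let the fingers close. It gives the time, the measured TCP pose, the force and the opening at its end, in the units of the state.
- robot.get_obs(): the state, without advancing time (a new reading comes with each control period).
- camera(name): name is "scene" or "top" or "wrist"; returns the picture (384x512x3 uint8, red, green, blue); there is no depth.
- camera_info(name): a dict with "camera_matrix" (3x3 intrinsics, pixels), "rvec" (rotation vector, rad) and "tvec" (3), from world to camera coordinates, as OpenCV has them. Camera axes: x right, y down, z forward; pixel columns grow to the right and rows downward; lengths in m; the calibration is good to about 2 mm. The wrist camera is an equidistant fisheye: a pixel r from the principal point sees the ray r / f radians off the axis. A picture is of the moment at which its call begins: read the wrist's pose just before it. camera_info takes no time and is no camera call; for the wrist camera it gives the pose at the moment of the call.
- robot.hand_in(): hands the job in, once; it reports no verdict.
The state is a dict: "time": time; "q": joint angles; "joint_velocities": joint speeds; "joint_torque": joint torques, N m; "position": TCP position; "tool_rot": TCP orientation; "ft_force": force on the tool from outside, world axes, zero at the start; "moment": the same for the moment, N m; "grip_width": finger opening in m.
Only numpy, scipy, OpenCV 4.12 (cv2) and the standard library are available. Lean on these libraries where they do the work, as an engineer would, in place of code of your own. Each camera call takes 0.05 s, during which the arm holds its last target. There are 200 camera calls.

## Working session

There is one attempt and no reset: what is moved stays moved. The work goes in short steps, Python scripts to look and compute and a shell command to move; the robot and the scene stay as the last step left them, time stands still between calls to the robot, and variables do not carry over. Pictures are saved under pics/ and viewed, about 8 in all and at most 12, crops included, and the job is handed in when it is done.

```bash
ls; mkdir -p pics; python3 - <<'E'
from rig import robot,camera,camera_info
import cv2,numpy as np
o=robot.get_obs(); print({k:np.round(v,3) for k,v in o.items()})
for n in("top","scene"):
    im=camera(n); cv2.imwrite(f"pics/{n}0.png",im[...,::-1]); i=camera_info(n); print(n,i)
a=np.hstack([cv2.imread("pics/top0.png"),cv2.imread("pics/scene0.png")])
E
```

```text
pics
{'time': np.float64(0.0), 'q': array([-1.309,  0.528,  1.434,  0.   ,  1.181, -0.178]), 'joint_velocities': array([-0.   ,  0.001, -0.001, -0.001,  0.003, -0.   ]), 'joint_torque': array([-1.0000e-03, -4.4004e+01, -1.7659e+01,  6.3000e-02,  5.8000e-02,
       -0.0000e+00]), 'position': array([ 0.266, -0.565,  0.233]), 'tool_rot': array([-0.69 , -0.155,  0.69 , -0.154]), 'ft_force': array([0.231, 1.069, 0.634]), 'moment': array([ 0.012, -0.024,  0.027]), 'grip_width': np.float64(0.087)}
top {'camera_matrix': array([[474.42164639,   0.        , 250.80342559],
       [  0.        , 474.42164639, 185.37641097],
       [  0.        ,   0.        ,   1.        ]]), 'rvec': array([ 2.042857  , -2.17521058,  0.24522431]), 'tvec': array([0.04268958, 0.60966858, 1.52770486])}
scene {'camera_matrix': array([[465.99011429,   0.        , 257.30380064],
       [  0.        , 465.99011429, 189.44483966],
       [  0.        ,   0.        ,   1.        ]]), 'rvec': array([ 0.94245183, -2.17568151,  1.33005321]), 'tvec': array([0.40496991, 0.29007657, 1.07999787])}
```

View pics/top0.png

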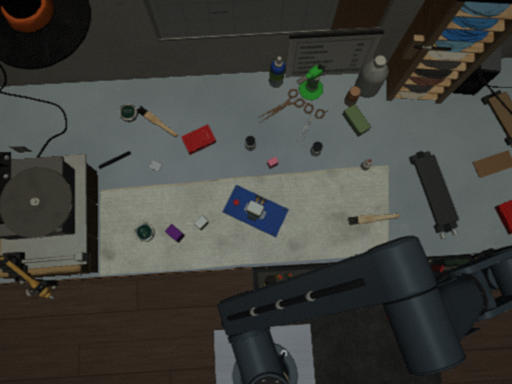

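View pics/scene0.png

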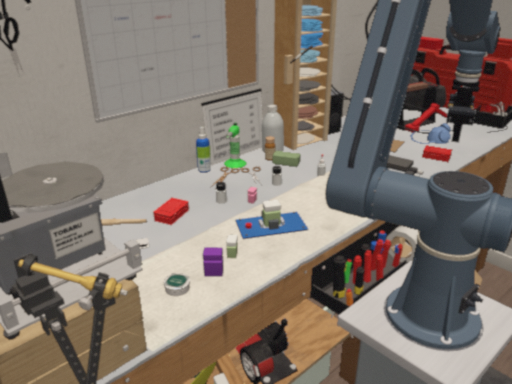

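The bar is the green/white block in the blue holder at top (256,208). The other candidates are a smaller green/white block at (201,222), a purple one at (175,232) and a pink one at (272,162). The one in the holder is larger than the other green/white block and it sits in the jaws. Next I measure it and confirm in a crop.

```bash
cat > h.py <<'E'
import cv2,numpy as np
from rig import robot,camera,camera_info
from scipy.spatial.transform import Rotation as R
def ray(n,px,z,i=None):
    i=i or camera_info(n); K=i["camera_matrix"]; M=cv2.Rodrigues(i["rvec"])[0]; c=-M.T@i["tvec"]
    px=np.atleast_2d(px).astype(float); d=np.c_[(px-[K[0,2],K[1,2]])/K[0,0],np.ones(len(px))]
    if n=="wrist":
        v=d[:,:2]; r=np.linalg.norm(v,axis=1,keepdims=True)+1e-9; d=np.c_[v/r*np.sin(r),np.cos(r)]
    d=d@M; return c+d*((z-c[2])/d[:,2])[:,None]
def big(m):
    c=cv2.findContours(m.astype(np.uint8),0,2)[0]; return max(c,key=cv2.contourArea)
E
python3 - <<'E'
from h import *
im=cv2.imread("pics/top0.png"); hsv=cv2.cvtColor(im,cv2.COLOR_BGR2HSV)
H,S,V=[hsv[...,k].astype(int) for k in range(3)]
roi=np.zeros(H.shape,bool); roi[175:245,212:300]=1
c=big(roi&(abs(H-112)<12)&(S>120)); P=ray("top",c[:,0],0.010)[:,:2]*1000
r=cv2.minAreaRect(P.astype(np.float32)); print("plate",r, cv2.boxPoints(r))
s=big(roi&((H<8)|(H>172))&(S>120)); m=s[:,0].mean(0); print("stud",m,ray("top",m,.022))
cv2.imwrite("pics/crop1.png",np.hstack([cv2.resize(im[175:245,150:300],None,fx=4,fy=4,interpolation=2)]))
E
```

```text
plate ((535.2428588867188, -6.431419372558594), (198.0259552001953, 103.31652069091797), 60.74414825439453) [[ 441.78513   -67.568985]
 [ 531.9232   -118.06084 ]
 [ 628.70056    54.706146]
 [ 538.5625    105.198   ]]
stud [236. 202.] [[0.56607225 0.05795272 0.022     ]]
```

View pics/crop1.png

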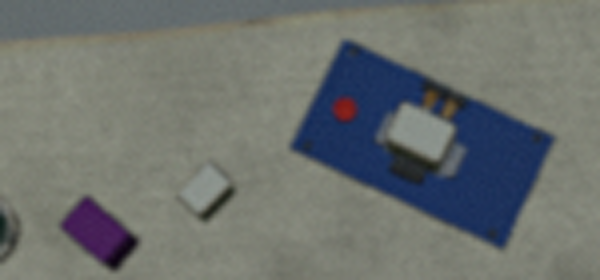

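The crop confirms it: the larger block (white top) is in the blue holder between the jaws. The small green/white one stands free at crop (205,190), and the purple one is excluded. The red stud is at crop (345,108). Now I work out the approach.

```bash
cat >> h.py <<'E'
def go(target,hx):
    "shift in tool axes (cm) and turn (rad) needed"
    o=robot.get_obs(); T=R.from_quat(o["tool_rot"]).as_matrix(); d=T.T@(np.array(target)-o["position"])*100
    h=T.T@np.array([*hx,0]); a=np.arctan2(h[2],h[1]); a=(a+np.pi/2)%np.pi-np.pi/2
    print("t",o["time"],"pos",o["position"].round(4),"shift cm",d.round(2),"turn",round(a,3),"q6",o["q"][5].round(2),"F",o["ft_force"].round(1),"w",round(float(o["grip_width"]),4)); return T
E
python3 - <<'E'
from h import *
a=np.deg2rad(60.74); T=go([.5352,-.0064,.18],[np.sin(a),-np.cos(a)]); print(T.round(3))
E
```

```text
t 0.1 pos [ 0.2665 -0.5646  0.2327] shift cm [  5.36 -39.01 -48.12] turn -0.619 q6 -0.18 F [-0.2  0.1 -0. ] w 0.0871
[[-0.001  0.427 -0.904]
 [ 0.002 -0.904 -0.427]
 [-1.    -0.002 -0.   ]]
```

```bash
python3 -m inch '[[[0,-2.4,-3,0,1],[0,-2.4,-3,0,1],[0,-2.4,-3,0,1],[0,-2.4,-3,0,1],[0,-2.4,-3,0,1],[0,-2.4,-3,0,1],[0,-2.4,-3,0,1],[0,-2.4,-3,0,1]]]' 30; python3 -m inch '[[[0,-2.4,-3,0,1],[0,-2.4,-3,0,1],[0,-2.4,-3,0,1],[0,-2.4,-3,0,1],[0,-2.4,-3,0,1],[0,-2.4,-3,0,1],[0,-2.4,-3,0,1],[0,0,0,0,1]]]'
python3 - <<'E'
from h import *
a=np.deg2rad(60.74); T=go([.5352,-.0064,.18],[np.sin(a),-np.cos(a)])
E
```

```text
time: 0.77
position: [0.4025, -0.2865, 0.228]
tool_rot: [-0.69, -0.149, 0.692, -0.149]
ft_force: [0.4, -1.3, 0.1]
grip_width: 0.0869
time: 1.43
position: [0.5285, -0.027, 0.2261]
tool_rot: [-0.69, -0.153, 0.692, -0.149]
ft_force: [0.1, -0.5, 0.1]
grip_width: 0.0869
t 1.4333 pos [ 0.5285 -0.027   0.2261] shift cm [ 4.62 -1.57 -1.48] turn -0.63 q6 0.87 F [ 0.1 -0.5  0.1] w 0.0869
```

```bash
python3 -m inch '[[[0,-1.6,-1.5,0,1],[1,0,0,-0.11,1],[0.5,0,0,-0.11,1],[0.5,0,0,-0.11,1],[0.5,0,0,-0.11,1],[0,0,0,-0.11,1],[0,0,0,-0.11,1],[0,0,0,0,1]]]'
python3 - <<'E'
from h import *
a=np.deg2rad(60.74); T=go([.5352,-.0064,.18],[np.sin(a),-np.cos(a)]); print(T.round(3))
i=camera_info("wrist"); print(i); im=camera("wrist"); cv2.imwrite("pics/w1.png",im[...,::-1])
E
```

```text
time: 2.1
position: [0.5336, -0.0017, 0.197]
tool_rot: [-0.594, -0.383, 0.599, -0.375]
ft_force: [0.4, 0.8, 0.4]
grip_width: 0.0873
t 2.1 pos [ 0.5336 -0.0017  0.197 ] shift cm [1.7  0.37 0.36] turn 0.071 q6 0.22 F [0.4 0.8 0.4] w 0.0873
[[-0.011  0.905 -0.425]
 [ 0.005 -0.425 -0.905]
 [-1.    -0.012  0.001]]
{'camera_matrix': array([[297.31863964,   0.        , 258.87371708],
       [  0.        , 297.31863964, 191.03217997],
       [  0.        ,   0.        ,   1.        ]]), 'rvec': array([-2.79760327,  0.62166807,  0.1067488 ]), 'tvec': array([-0.48094189,  0.19140944,  0.42428263])}
```

View pics/w1.png

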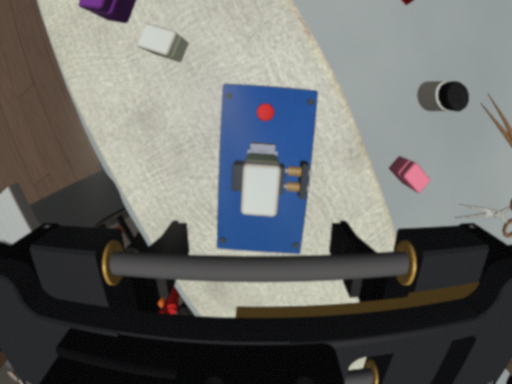

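The wrist view shows the bar's white top at about (262,188), the stud at (265,112), the springs at the right (+x), and nothing near the fingers' path. I measure the plate, stud and bar top here.

```bash
python3 - <<'E'
from h import *
im=cv2.imread("pics/w1.png"); hsv=cv2.cvtColor(im,cv2.COLOR_BGR2HSV)
H,S,V=[hsv[...,k].astype(int) for k in range(3)]
roi=np.zeros(H.shape,bool); roi[75:260,205:325]=1
c=big(roi&(abs(H-112)<12)&(S>120)); P=ray("wrist",c[:,0],0.010)[:,:2]*1000
r=cv2.minAreaRect(P.astype(np.float32)); print("plate",r)
s=big(roi&((H<8)|(H>172))&(S>120)); m=s[:,0].mean(0); print("stud",m,ray("wrist",m,.022))
roi[:]=0; roi[160:220,235:290]=1
m=(roi&(V>150)&(S<60)); c=big(m); print("area",cv2.contourArea(c),cv2.boundingRect(c)); P=ray("wrist",c[:,0],0.085)[:,:2]*1000
r2=cv2.minAreaRect(P.astype(np.float32)); print("bar top",r2)
s=ray("wrist",s[:,0].mean(0),.022)[0,:2]; d=s-np.array(r2[0])/1000; print("bar->stud",d,np.hypot(*d),np.rad2deg(np.arctan2(d[1],d[0])))
for p in [r[0],r2[0]]:
  a=np.deg2rad(60.74); go([p[0]/1000,p[1]/1000,.06],[np.sin(a),-np.cos(a)])
E
```

```text
plate ((536.7644653320312, -3.0421600341796875), (199.73944091796875, 104.22312927246094), 60.508426666259766)
stud [265.         111.66666667] [[0.56819739 0.0612588  0.022     ]]
area 1712.0 (241, 165, 39, 52)
bar top ((533.1990356445312, -0.6669387817382812), (48.51850891113281, 32.979461669921875), 60.62876510620117)
bar->stud [0.03499836 0.06192574] 0.07113144207270199 60.52631956757121
t 2.15 pos [ 0.5336 -0.0017  0.1971] shift cm [13.7   0.51 -0.03] turn 0.067 q6 0.23 F [ 0.3 -0.  -0.3] w 0.0871
t 2.15 pos [ 0.5336 -0.0017  0.1971] shift cm [13.71  0.09 -0.09] turn 0.067 q6 0.23 F [ 0.3 -0.  -0.3] w 0.0871
```

```bash
python3 -m inch '[[[2.5,0.1,-0.1,0.067,1],[2.5,0,0,0,1],[2.5,0,0,0,1],[2.5,0,0,0,1],[1,0,0,0,1],[0,0,0,0,1]]]' 30
python3 - <<'E'
from h import *
a=np.deg2rad(60.6); go([.5335,-.001,.063],[np.sin(a),-np.cos(a)])
E
```

```text
time: 2.65
position: [0.5371, -0.0032, 0.0853]
tool_rot: [-0.614, -0.351, 0.615, -0.349]
ft_force: [-0.4, 0.8, -0.2]
grip_width: 0.087
t 2.65 pos [ 0.5371 -0.0032  0.0853] shift cm [ 2.23 -0.42 -0.  ] turn -0.021 q6 0.32 F [-0.4  0.8 -0.2] w 0.087
```

```bash
python3 -m inch '[[[1.2,-0.4,0,-0.02,1],[1.1,0,0,0,1],[0,0,0,0,1],[0,0,0,0,0.6]]]' 30
python3 - <<'E'
from h import *
a=np.deg2rad(60.6); go([.5335,-.001,.063],[np.sin(a),-np.cos(a)])
cv2.imwrite("pics/w2.png",camera("wrist")[...,::-1])
E
```

```text
time: 2.98
position: [0.5348, -0.0021, 0.0622]
tool_rot: [0.612, 0.355, -0.612, 0.353]
ft_force: [-0.4, -0.6, 0.4]
grip_width: 0.085
t 2.9833 pos [ 0.5348 -0.0021  0.0622] shift cm [-0.08 -0.17 -0.03] turn -0.009 q6 0.31 F [-0.4 -0.6  0.4] w 0.085
```

View pics/w2.png

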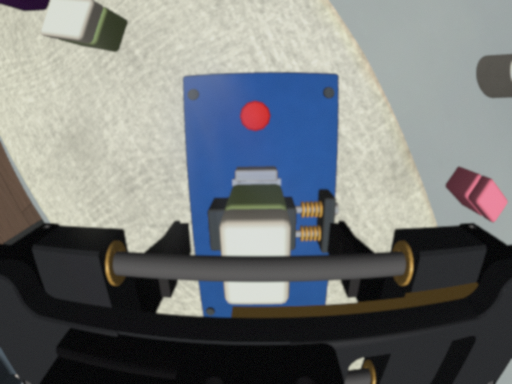

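The bar is between the fingers and parallel to them. Its centre is at about column 256 and the fingers' centre at about 260, so I shift −1.5 mm and close.

```bash
python3 -m inch '[[[-0.1,-0.15,-0.03,-0.01,0.6],[0,0,0,0,0.5],[0,0,0,0,0.4],[0,0,0,0,0.3],[0,0,0,0,0.3],[0,0,0,0,0.3],[0,0,0,0,0.3],[0,0,0,0,0.3]]]' 30
python3 - <<'E'
from h import *
a=np.deg2rad(60.6); go([.5335,-.001,.063],[np.sin(a),-np.cos(a)])
E
```

```text
time: 3.7
position: [0.5339, -0.0003, 0.0669]
tool_rot: [0.611, 0.357, -0.61, 0.356]
ft_force: [-1.2, 0.2, -1.2]
grip_width: 0.0348
t 3.7 pos [ 5.339e-01 -3.000e-04  6.690e-02] shift cm [ 0.39 -0.01  0.08] turn -0.0 q6 0.3 F [-1.2  0.2 -1.2] w 0.0348
```

```bash
python3 -m inch '[[[-0.05,0,-0.3,0,0.3],[-0.1,0,-0.3,0,0.3],[-0.1,0,-0.3,0,0.3],[-0.05,0,-0.2,0,0.3]]]'
python3 - <<'E'
from h import *
a=np.deg2rad(60.6); go([.5339,-.0003,.067],[np.sin(a),-np.cos(a)])
a=camera("wrist");b=camera("scene")
cv2.imwrite("pics/r1.png",np.hstack([cv2.resize(a[50:330,130:390],None,fx=1.5,fy=1.5),cv2.resize(b[180:250,220:320],(400,420)[:2],interpolation=2)])[...,::-1])
E
```

```text
time: 4.03
position: [0.537, 0.0082, 0.0671]
tool_rot: [-0.609, -0.358, 0.612, -0.356]
ft_force: [-3.3, -6.3, -2.6]
grip_width: 0.0349
t 4.0333 pos [0.537  0.0082 0.0671] shift cm [0.01 0.15 0.89] turn 0.0 q6 0.32 F [-3.3 -6.3 -2.6] w 0.0349
```

View pics/r1.png

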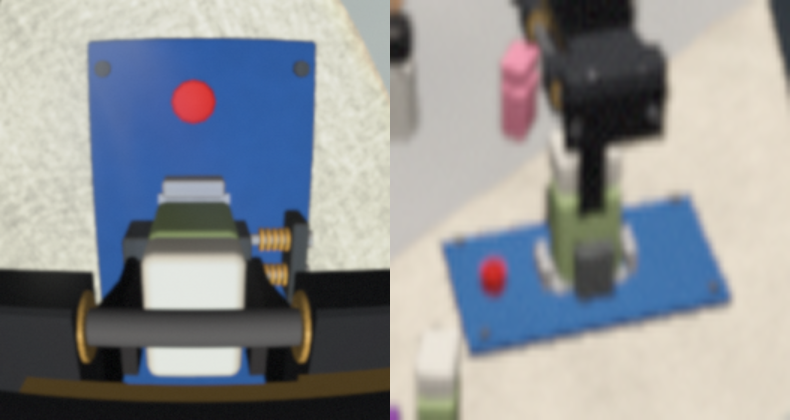

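```bash
cat >> h.py <<'E'
def prof(im,info=None,show=True):
    "im BGR wrist picture: stud point, column profile edges between stud and bar"
    hsv=cv2.cvtColor(im,cv2.COLOR_BGR2HSV); H,S,V=[hsv[...,k].astype(int) for k in range(3)]
    roi=np.zeros(H.shape,bool); roi[60:260,190:330]=1
    s=big(roi&((H<8)|(H>172))&(S>120))[:,0].mean(0)
    x=int(s[0])
    b=(slice(None),slice(x-8,x+9))
    h,sa,v=[np.median(k[b],axis=1) for k in (H,S,V)]
    r=np.arange(len(h)); w=r[(v>150)&(sa<50)&(r>s[1]+40)]; g=r[(h>30)&(h<60)&(sa>70)&(r>s[1]+20)&(r<w[0])]
    return s,g[0],g[-1]+1,w[0],x
E
python3 - <<'E'
from h import *
im=cv2.imread("pics/w2.png"); print(prof(im))
i=camera_info("wrist"); im=camera("wrist")[...,::-1].copy(); cv2.imwrite("pics/r1w.png",im); p=prof(im); print(p)
hsv=cv2.cvtColor(im,cv2.COLOR_BGR2HSV)
print([(r,*hsv[r,p[4]]) for r in range(160,226,3)])
st=ray("wrist",p[0],.022,i)[0]; a=np.deg2rad(60.6); u=np.array([np.cos(a),np.sin(a),0]); print("stud",st)
for z,r in((.085,p[3]),(.065,p[2])):
    print(z,72+1000*(ray("wrist",[p[4],r],z,i)[0]-st)@u)
E
```

```text
Traceback (most recent call last):
  File "h.py", line 26, in prof
    return s,g[0],g[-1]+1,w[0],x
             ~^^^
IndexError: index 0 is out of bounds for axis 0 with size 0
```

```bash
python3 - <<'E'
from h import *
i=camera_info("wrist"); im=camera("wrist")[...,::-1].copy(); cv2.imwrite("pics/r1w.png",im)
for n in("w2","r1w"):
    im=cv2.imread(f"pics/{n}.png"); hsv=cv2.cvtColor(im,cv2.COLOR_BGR2HSV)
    print(n,[(r,*map(int,np.median(hsv[r,250:266],axis=0))) for r in range(166,230,2)])
H,S,V=cv2.split(hsv); roi=np.zeros(H.shape,bool); roi[60:200,190:330]=1
s=big(roi&((H<8)|(H>172))&(S>120))[:,0].mean(0); print(s,ray("wrist",s,.022,i))
E
```

```text
w2 [(166, 111, 120, 119), (168, 116, 23, 87), (170, 115, 11, 135), (172, 111, 26, 178), (174, 110, 29, 183), (176, 110, 28, 181), (178, 109, 27, 180), (180, 109, 17, 171), (182, 109, 23, 172), (184, 90, 16, 112), (186, 48, 44, 70), (188, 45, 49, 69), (190, 45, 53, 68), (192, 43, 55, 69), (194, 43, 59, 69), (196, 43, 60, 69), (198, 42, 63, 69), (200, 42, 68, 70), (202, 41, 71, 72), (204, 40, 76, 97), (206, 40, 81, 133), (208, 40, 69, 125), (210, 27, 29, 88), (212, 20, 26, 87), (214, 23, 25, 90), (216, 21, 27, 93), (218, 20, 29, 104), (220, 21, 29, 141), (222, 21, 28, 182), (224, 23, 22, 201), (226, 30, 13, 209), (228, 41, 9, 219)]
r1w [(166, 110, 140, 140), (168, 114, 40, 90), (170, 128, 8, 129), (172, 112, 21, 184), (174, 110, 29, 194), (176, 110, 28, 191), (178, 110, 27, 190), (180, 109, 21, 181), (182, 109, 24, 182), (184, 94, 17, 120), (186, 48, 42, 74), (188, 46, 49, 73), (190, 46, 52, 73), (192, 43, 56, 73), (194, 43, 60, 73), (196, 43, 60, 73), (198, 42, 61, 73), (200, 42, 65, 75), (202, 41, 72, 81), (204, 40, 78, 116), (206, 40, 77, 145), (208, 37, 53, 114), (210, 23, 25, 91), (212, 21, 27, 94), (214, 19, 26, 97), (216, 21, 27, 103), (218, 20, 28, 136), (220, 21, 29, 182), (222, 23, 23, 209), (224, 30, 14, 219), (226, 40, 7, 226), (228, 54, 6, 230)]
[259.40740741 118.18518519] [[0.57122947 0.06911415 0.022     ]]
```

Measured: the stud moved 8 mm with the gripper and the bar did not lean. At 30 N the pads hold the bar too stiffly to turn, so the holder is dragged along. I'll drop to a light grip so the bar can pivot in the pads, with slight down pressure, and rock back first, which also returns the holder.

```bash
cat >> h.py <<'E'
def rel(name):
    o=robot.get_obs(); i=camera_info("wrist"); im=camera("wrist")[...,::-1].copy(); cv2.imwrite(f"pics/{name}.png",im)
    H,S,V=cv2.split(cv2.cvtColor(im,cv2.COLOR_BGR2HSV)); roi=np.zeros(H.shape,bool); roi[40:230,170:350]=1
    c=big(roi&((H<8)|(H>172))&(S>120)); M=cv2.moments(c); s=np.array([M["m10"],M["m01"]])/M["m00"]; st=ray("wrist",s,.022,i)[0]
    c=big((abs(H.astype(int)-112)<12)&(S>120))
    a=np.deg2rad(60.6); u=np.array([np.cos(a),np.sin(a)]); v=np.array([u[1],-u[0]])
    d=o["position"][:2]-st[:2]; F=o["ft_force"]
    mv=st[:2]-[.5682,.0613]
    x=int(s[0]); m=np.median(V[:,x-8:x+9],axis=1); sat=np.median(S[:,x-8:x+9],axis=1)
    w=np.where((m>160)&(sat<40)&(np.arange(384)>s[1]+80))[0]; 
    print(f"t {o['time']:.2f} z {o['position'][2]*1000:.1f} TCP in holder y {72+1000*d@u:.1f} x {1000*d@v:.1f} holder moved u {1000*mv@u:.1f} v {1000*mv@v:.1f}  F u {F[:2]@u:.1f} v {F[:2]@v:.1f} z {F[2]:.1f} w {o['grip_width']*1000:.1f} toprow {w[:1]} stud {s.round(1)}")
E
python3 -c "
from h import *
rel('a0')"
python3 -m inch '[[[0.05,0,0.2,0,0.3],[0,0,0.3,0,0.3],[0,0,0.3,0,0.3],[0,0,0.3,0,0.3],[0,0,0,0,0.3]]]' 10
python3 -c "
from h import *
rel('a1')"
```

```text
t 4.18 z 67.1 TCP in holder y 1.6 x 0.7 holder moved u 9.1 v -1.8  F u -1.2 v 1.8 z -9.1 w 35.0 toprow [220] stud [258.5 117. ]
time: 4.65
position: [0.5335, 0.0015, 0.0672]
tool_rot: [0.612, 0.358, -0.609, 0.355]
ft_force: [-0.8, -1.2, -7.6]
grip_width: 0.0349
t 4.65 z 67.2 TCP in holder y 1.0 x 0.4 holder moved u 1.9 v -1.3  F u -1.4 v -0.1 z -7.6 w 34.9 toprow [220] stud [258.7 116.4]
```

I was in fact lifting with 8–9 N, which unloads the holder. I'll press down slightly first, then rock.

```bash
python3 -m inch '[[[0.2,0,0,0,0.3],[0.2,0,0,0,0.3]]]' 10
python3 -c "
from h import *
rel('a2')"
python3 -m inch '[[[0.2,0,-0.4,0,0.3],[0.2,0,-0.5,0,0.3]]]' 10
python3 -c "
from h import *
rel('a3')"
```

```text
time: 4.87
position: [0.5335, 0.0016, 0.0663]
tool_rot: [0.612, 0.358, -0.609, 0.355]
ft_force: [-2.5, 2.6, 14.1]
grip_width: 0.0346
t 4.87 z 66.3 TCP in holder y 1.2 x 0.5 holder moved u 1.9 v -1.4  F u 1.0 v -3.4 z 14.1 w 34.6 toprow [219] stud [258.6 116.7]
time: 5.08
position: [0.5358, 0.0058, 0.066]
tool_rot: [-0.609, -0.358, 0.611, -0.357]
ft_force: [-6.4, -9.2, 9.2]
grip_width: 0.035
t 5.08 z 66.0 TCP in holder y 5.9 x 0.4 holder moved u 1.9 v -1.3  F u -11.2 v -1.1 z 9.2 w 35.0 toprow [223] stud [259.2 123.4]
```

```bash
python3 -m inch '[[[0.05,0,-0.4,0,0.3],[0,0,-0.4,0,0.3]]]' 10
python3 -c "
from h import *
rel('a4')"
python3 -m inch '[[[0.05,0,-0.4,0,0.3]]]' 10
python3 -c "
from h import *
rel('a5')"
```

```text
time: 5.3
position: [0.5385, 0.0111, 0.0663]
tool_rot: [-0.608, -0.358, 0.612, -0.358]
ft_force: [-0.4, -1.8, -11.4]
grip_width: 0.0348
t 5.30 z 66.3 TCP in holder y 6.4 x 0.4 holder moved u 7.3 v -1.6  F u -1.7 v 0.5 z -11.4 w 34.8 toprow [224] stud [259.3 124. ]
time: 5.43
position: [0.5399, 0.0139, 0.0662]
tool_rot: [-0.607, -0.358, 0.612, -0.359]
ft_force: [-5.7, -8.9, 7.6]
grip_width: 0.0349
t 5.43 z 66.2 TCP in holder y 8.7 x 0.3 holder moved u 8.1 v -1.6  F u -10.5 v -0.6 z 7.6 w 34.9 toprow [224] stud [259.5 127.4]
```

View pics/a5.png

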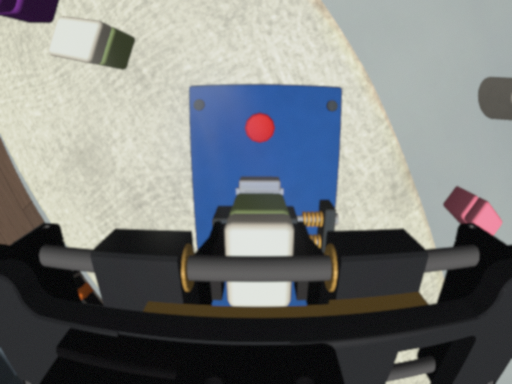

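The bar now leans towards the stud: its top edge is closer to the end stop, and the stud is at (260,127). I keep pressing down lightly and push further.

```bash
cat >> h.py <<'E'
    e=ray("wrist",[[x,w[0]]],.085,i)[0]; g=np.where((np.median(S[:,x-8:x+9],axis=1)<35)&(np.arange(384)>s[1]+75)&(np.arange(384)<w[0]))[0]
    print("   top +y edge y (0 upright)",round(47+1000*(e-st)[:2]@u,1))
E
python3 -m inch '[[[0.15,0,-0.5,0,0.3],[0.15,0,-0.5,0,0.3]]]' 10
python3 -c "
from h import *
rel('a6')"
```

```text
time: 5.65
position: [0.5433, 0.0198, 0.0659]
tool_rot: [-0.604, -0.358, 0.614, -0.361]
ft_force: [-6.0, -8.1, 8.9]
grip_width: 0.0351
t 5.65 z 65.9 TCP in holder y 15.2 x 0.3 holder moved u 8.4 v -1.7  F u -10.0 v -1.2 z 8.9 w 35.1 toprow [227] stud [259.8 136.8]
   top +y edge y (0 upright) 11.3
```

```bash
python3 -m inch '[[[0.15,0,-0.4,0,0.3]]]' 10
python3 -c "
from h import *
rel('a7')"
python3 -m inch '[[[0.1,0,0.5,0,0.3],[0.1,0,0.5,0,0.3],[0.1,0,0.5,0,0.3]]]' 10
python3 -c "
from h import *
rel('a8')"
```

```text
time: 5.78
position: [0.5446, 0.0222, 0.0658]
tool_rot: [-0.602, -0.358, 0.615, -0.362]
ft_force: [-5.2, -6.5, 7.6]
grip_width: 0.0349
t 5.78 z 65.8 TCP in holder y 17.8 x 0.4 holder moved u 8.5 v -1.7  F u -8.2 v -1.4 z 7.6 w 34.9 toprow [227] stud [259.9 140.7]
   top +y edge y (0 upright) 14.1
time: 6.08
position: [0.5398, 0.0134, 0.0663]
tool_rot: [-0.606, -0.358, 0.613, -0.359]
ft_force: [0.8, 5.9, 1.9]
grip_width: 0.035
t 6.08 z 66.3 TCP in holder y 8.1 x 0.4 holder moved u 8.2 v -1.6  F u 5.6 v -2.2 z 1.9 w 35.0 toprow [231] stud [259.4 126.4]
   top +y edge y (0 upright) 1.8
```

```bash
python3 -m inch '[[[0.1,0,0.5,0,0.3],[0.1,0,0.5,0,0.3],[0.1,0,0.5,0,0.3]]]' 10
python3 -c "
from h import *
rel('a9')"
python3 -m inch '[[[0.1,0,0.5,0,0.3],[0.1,0,0.5,0,0.3]]]' 10
python3 -c "
from h import *
rel('a10')"
```

```text
time: 6.38
position: [0.5349, 0.0046, 0.0661]
tool_rot: [0.611, 0.357, -0.61, 0.357]
ft_force: [0.2, 11.3, 8.9]
grip_width: 0.0347
t 6.38 z 66.1 TCP in holder y -1.8 x 0.5 holder moved u 8.0 v -1.7  F u 10.0 v -5.4 z 8.9 w 34.7 toprow [234] stud [258.6 111.8]
   top +y edge y (0 upright) -9.9
time: 6.6
position: [0.5323, 0.0001, 0.0669]
tool_rot: [0.615, 0.357, -0.607, 0.355]
ft_force: [0.2, 9.9, 7.2]
grip_width: 0.0352
t 6.60 z 66.9 TCP in holder y -6.8 x 0.4 holder moved u 7.9 v -1.7  F u 8.8 v -4.7 z 7.2 w 35.2 toprow [234] stud [258.1 104.9]
   top +y edge y (0 upright) -15.4
```

Both leans are done (top about +14 mm, then about −15 mm) and the holder stayed put during them. Now I swing on with gentle lift.

```bash
python3 -m inch '[[[0,0,-0.5,0,0.3],[0,0,-0.5,0,0.3],[0,0,-0.5,0,0.3],[0,0,-0.5,0,0.3]]]' 12
python3 -c "
from h import *
rel('b1')"
python3 -m inch '[[[0,0,-0.5,0,0.3],[0,0,-0.5,0,0.3]]]' 
python3 -c "
from h import *
rel('b2')"
```

```text
time: 6.98
position: [0.5401, 0.0145, 0.0674]
tool_rot: [0.61, 0.358, -0.609, 0.358]
ft_force: [-2.9, -5.5, -2.5]
grip_width: 0.0349
t 6.98 z 67.4 TCP in holder y 4.1 x 0.2 holder moved u 13.3 v -1.7  F u -6.2 v 0.2 z -2.5 w 34.9 toprow [229] stud [259.2 120.7]
   top +y edge y (0 upright) -1.9
time: 7.2
position: [0.5442, 0.0218, 0.0666]
tool_rot: [-0.608, -0.358, 0.611, -0.359]
ft_force: [-2.2, -5.5, -1.9]
grip_width: 0.0353
t 7.20 z 66.6 TCP in holder y 11.0 x 0.3 holder moved u 14.8 v -1.9  F u -5.9 v 0.8 z -1.9 w 35.3 toprow [226] stud [259.3 131. ]
   top +y edge y (0 upright) 7.1
```

```bash
python3 -m inch '[[[0.05,0,-0.4,0,0.3],[-0.05,0,0.5,0,0.3],[-0.05,0,0.5,0,0.3],[-0.05,0,0.5,0,0.3],[-0.05,0,0.5,0,0.3]]]' 15
python3 -c "
from h import *
rel('b3')"
python3 -m inch '[[[-0.05,0,0.5,0,0.3],[-0.05,0,0.5,0,0.3],[-0.05,0,0.4,0,0.3]]]' 
python3 -c "
from h import *
rel('b4')"
```

```text
time: 7.67
position: [0.5392, 0.0121, 0.067]
tool_rot: [0.612, 0.358, -0.608, 0.357]
ft_force: [1.0, 1.2, -8.7]
grip_width: 0.0349
t 7.67 z 67.0 TCP in holder y 6.4 x 0.3 holder moved u 8.4 v -1.4  F u 1.5 v 0.3 z -8.7 w 34.9 toprow [228] stud [258.9 124.6]
   top +y edge y (0 upright) 1.0
time: 7.97
position: [0.5318, -0.0011, 0.0673]
tool_rot: [0.612, 0.358, -0.608, 0.357]
ft_force: [0.4, 0.4, -9.4]
grip_width: 0.0352
t 7.97 z 67.3 TCP in holder y 5.3 x 0.4 holder moved u -5.4 v -1.4  F u 0.5 v 0.1 z -9.4 w 35.2 toprow [228] stud [258.8 122.8]
   top +y edge y (0 upright) -0.3
```

```bash
python3 -m inch '[[[0.15,0,-0.4,0,0.3],[0.1,0,-0.5,0,0.3],[0.05,0,-0.5,0,0.3]]]' 15
python3 -c "
from h import *
rel('c1')"
python3 -m inch '[[[0.02,0,-0.5,0,0.3],[0.1,0,0.5,0,0.3],[0.1,0,0.5,0,0.3],[0.04,0,0.5,0,0.3]]]' 
python3 -c "
from h import *
rel('c2')"
python3 -m inch '[[[0.02,0,0.5,0,0.3],[0.02,0,0.5,0,0.3],[0.02,0,0.5,0,0.3]]]' 
python3 -c "
from h import *
rel('c3')"
```

```text
time: 8.27
position: [0.5356, 0.0058, 0.0657]
tool_rot: [-0.608, -0.358, 0.611, -0.358]
ft_force: [-3.6, -6.1, -1.6]
grip_width: 0.0351
t 8.27 z 65.7 TCP in holder y 10.5 x 0.4 holder moved u -2.9 v -1.6  F u -7.0 v -0.2 z -1.6 w 35.1 toprow [226] stud [259.2 130.4]
   top +y edge y (0 upright) 7.0
time: 8.65
position: [0.5329, 0.0009, 0.0654]
tool_rot: [0.611, 0.358, -0.609, 0.357]
ft_force: [1.6, 5.3, -5.7]
grip_width: 0.0347
t 8.65 z 65.4 TCP in holder y 0.5 x 0.6 holder moved u 1.6 v -1.6  F u 5.3 v -1.2 z -5.7 w 34.7 toprow [230] stud [258.5 115.6]
   top +y edge y (0 upright) -5.2
time: 8.95
position: [0.5276, -0.0109, 0.0655]
tool_rot: [0.614, 0.357, -0.607, 0.357]
ft_force: [3.1, 5.1, -3.3]
grip_width: 0.0351
t 8.95 z 65.5 TCP in holder y -0.2 x 0.3 holder moved u -10.6 v -0.3  F u 6.0 v 0.2 z -3.3 w 35.1 toprow [230] stud [258.4 114.8]
   top +y edge y (0 upright) -6.1
```

```bash
cat >> h.py <<'E'
def topz(im,i,tz=None):
    "height of bar top from the apparent width of the white top just behind its +y edge"
    H,S,V=cv2.split(cv2.cvtColor(im,cv2.COLOR_BGR2HSV)); V=V.astype(float); x=258
    m=np.median(V[:,x-8:x+9],axis=1); sat=np.median(S[:,x-8:x+9],axis=1)
    w=np.where((m>160)&(sat<40)&(np.arange(384)>195))[0][0]; W=[]
    for r in range(w+6,w+16):
        p=V[r]; th=130
        L=max(k for k in range(200,258) if p[k]<th); Rr=min(k for k in range(258,330) if p[k]<th)
        a=L+(th-p[L])/(p[L+1]-p[L]); b=Rr-1+(p[Rr-1]-th)/(p[Rr-1]-p[Rr]); q=[[a,r],[b,r]]
        A,B=ray("wrist",q,0.,i),ray("wrist",q,.1,i); d0=np.hypot(*(A[0]-A[1])[:2]); d1=np.hypot(*(B[0]-B[1])[:2])
        W.append(.1*(.035-d0)/(d1-d0))
    return np.median(W)*1000
E
python3 - <<'E'
from h import *
i=camera_info("wrist"); z0=robot.get_obs()["position"][2]*1000
for n,z in [("w2",62.2),("a0",67.1),("a2",66.3),("a3",66),("a6",65.9),("a7",65.8),("a8",66.3),("a10",66.9),("b1",67.4),("b2",66.6),("b3",67),("b4",67.3),("c1",65.7),("c2",65.4),("c3",65.5)]:
    print(n,round(topz(cv2.imread(f"pics/{n}.png"),i)+z-z0,1))
E
```

```text
w2 79.3
a0 79.2
a2 79.2
a3 79.3
a6 nanh.py:48: RuntimeWarning: divide by zero encountered in scalar divide
  a=L+(th-p[L])/(p[L+1]-p[L]); b=Rr-1+(p[Rr-1]-th)/(p[Rr-1]-p[Rr]); q=[[a,r],[b,r]]
h.py:8: RuntimeWarning: invalid value encountered in divide
  v=d[:,:2]; r=np.linalg.norm(v,axis=1,keepdims=True)+1e-9; d=np.c_[v/r*np.sin(r),np.cos(r)]
h.py:8: RuntimeWarning: invalid value encountered in sin
  v=d[:,:2]; r=np.linalg.norm(v,axis=1,keepdims=True)+1e-9; d=np.c_[v/r*np.sin(r),np.cos(r)]
h.py:8: RuntimeWarning: invalid value encountered in cos
  v=d[:,:2]; r=np.linalg.norm(v,axis=1,keepdims=True)+1e-9; d=np.c_[v/r*np.sin(r),np.cos(r)]
h.py:50: RuntimeWarning: divide by zero encountered in scalar divide
  W.append(.1*(.035-d0)/(d1-d0))
Traceback (most recent call last):
  File "h.py", line 47, in topz
    L=max(k for k in range(200,258) if p[k]<th); Rr=min(k for k in range(258,330) if p[k]<th)
ValueError: max() iterable argument is empty
```

```bash
python3 - <<'E'
s=open('h.py').read()
s=s.replace("for r in range(w+6,w+16):\n        p=V[r]; th=130","for r in range(w+5,w+13):\n        p=V[r]; th=130\n        if p[225:290].max()<th or p[258]<th or p[200:258].min()>th or p[258:330].min()>th: continue")
s=s.replace("return np.median(W)*1000","return np.median(W)*1000+5.8 if W else np.nan")
s=s.replace('    e=ray("wr','    print("   top z",round(topz(im,i),1))\n    e=ray("wr')
open('h.py','w').write(s)
E
python3 - <<'E'
from h import *
i=camera_info("wrist"); z0=robot.get_obs()["position"][2]*1000
for n,z in [("w2",62.2),("a0",67.1),("a2",66.3),("a3",66),("a6",65.9),("a7",65.8),("a8",66.3),("a10",66.9),("b1",67.4),("b2",66.6),("b3",67),("b4",67.3),("c1",65.7),("c2",65.4),("c3",65.5)]:
    print(n,round(topz(cv2.imread(f"pics/{n}.png"),i)+z-z0,1),end="; ")
E
```

```text
w2 85.0; a0 85.0; a2 84.9; a3 85.0; a6 nan; a7 nan; a8 87.2; a10 91.6; b1 89.5; b2 nan; b3 87.8; b4 88.4; c1 85.6; c2 88.0; c3 88.2;
```

The bar's top is already about 3 mm higher (88 mm against 85). Pulling while rocking drags the holder, so I use quicker swings (the holder's own inertia helps) with a lighter grip.

```bash
python3 -m inch '[[[0.08,0,-1.2,0,0.3],[0.05,0,-1.2,0,0.3]]]' 9
python3 -c "
from h import *
rel('d1')"
python3 -m inch '[[[0.05,0,1.2,0,0.3],[0.03,0,1.2,0,0.3]]]' 
python3 -c "
from h import *
rel('d2')"
```

```text
time: 9.17
position: [0.5366, 0.0051, 0.0649]
tool_rot: [0.61, 0.357, -0.61, 0.358]
ft_force: [-4.2, -8.3, 4.5]
grip_width: 0.035
t 9.17 z 64.9 TCP in holder y 18.5 x 0.2 holder moved u -11.0 v -0.2  F u -9.3 v 0.4 z 4.5 w 35.0 toprow [229] stud [258.8 142.8]
   top z nan
   top +y edge y (0 upright) 13.6
time: 9.38
position: [0.5272, -0.0119, 0.0653]
tool_rot: [0.612, 0.357, -0.608, 0.359]
ft_force: [1.7, 9.5, 6.3]
grip_width: 0.0353
t 9.38 z 65.3 TCP in holder y -0.6 x 0.4 holder moved u -11.3 v -0.2  F u 9.1 v -3.1 z 6.3 w 35.3 toprow [237] stud [258.7 114. ]
   top z 89.4
   top +y edge y (0 upright) -9.9
```

Now the bar swings through its full range with the holder moving only 0.4 mm. Next I add lift.

```bash
python3 -m inch '[[[0.02,0,-1.2,0,0.3],[-0.03,0,-0.8,0,0.3],[0.02,0,1.2,0,0.3],[-0.03,0,1.0,0,0.3]]]' 9
python3 -c "
from h import *
rel('d3')"
python3 -m inch '[[[0,0,-1.2,0,0.3],[-0.05,0,-0.9,0,0.3]]]' 
python3 -c "
from h import *
rel('d4')"
python3 -m inch '[[[0,0,1.2,0,0.3],[-0.05,0,0.9,0,0.3]]]' 
python3 -c "
from h import *
rel('d5')"
```

```text
time: 9.77
position: [0.526, -0.0139, 0.0662]
tool_rot: [0.613, 0.356, -0.608, 0.357]
ft_force: [1.3, 10.9, 4.4]
grip_width: 0.0348
t 9.77 z 66.2 TCP in holder y -8.9 x 0.4 holder moved u -5.3 v -0.2  F u 10.2 v -4.2 z 4.4 w 34.8 toprow [236] stud [258.4 101.4]
   top z 91.8
   top +y edge y (0 upright) -18.2
time: 9.98
position: [0.5348, 0.0021, 0.067]
tool_rot: [0.611, 0.356, -0.61, 0.357]
ft_force: [-2.7, -5.0, -6.4]
grip_width: 0.0348
t 9.98 z 67.0 TCP in holder y 7.0 x 0.1 holder moved u -2.9 v -0.2  F u -5.7 v 0.1 z -6.4 w 34.8 toprow [227] stud [258.9 125.2]
   top z 88.1
   top +y edge y (0 upright) 2.3
time: 10.2
position: [0.5279, -0.0105, 0.0672]
tool_rot: [0.614, 0.357, -0.607, 0.357]
ft_force: [2.4, 5.2, -8.6]
grip_width: 0.035
t 10.20 z 67.2 TCP in holder y -7.7 x 0.3 holder moved u -2.6 v -0.2  F u 5.7 v -0.5 z -8.6 w 35.0 toprow [235] stud [258.5 103.4]
   top z 91.9
   top +y edge y (0 upright) -17.0
```

```bash
python3 -m inch '[[[0,0,-1.3,0,0.3],[-0.06,0,-1.1,0,0.3],[0,0,1.2,0,0.3],[-0.06,0,1.0,0,0.3]]]' 10
python3 -c "
from h import *
rel('e1')"
python3 -m inch '[[[0,0,-1.3,0,0.3],[-0.06,0,-1.1,0,0.3],[0,0,1.2,0,0.3],[-0.06,0,1.0,0,0.3]]]'
python3 -c "
from h import *
rel('e2')"
```

```text
time: 10.58
position: [0.5291, -0.0089, 0.068]
tool_rot: [0.613, 0.357, -0.607, 0.357]
ft_force: [3.1, 2.8, -10.6]
grip_width: 0.0349
t 10.58 z 68.0 TCP in holder y -7.8 x 0.3 holder moved u -0.5 v -0.0  F u 4.0 v 1.3 z -10.6 w 34.9 toprow [235] stud [258.5 103.2]
   top z 91.9
   top +y edge y (0 upright) -17.4
time: 10.97
position: [0.5301, -0.0071, 0.0689]
tool_rot: [0.613, 0.357, -0.608, 0.357]
ft_force: [-0.3, -0.0, -10.9]
grip_width: 0.0349
t 10.97 z 68.9 TCP in holder y -7.7 x 0.2 holder moved u 1.4 v 0.2  F u -0.2 v -0.2 z -10.9 w 34.9 toprow [234] stud [258.7 103.3]
   top z 91.8
   top +y edge y (0 upright) -17.1
```

```bash
python3 -m inch '[[[0.02,0,-1.3,0,0.3],[-0.06,0,-1.1,0,0.3],[0,0,1.2,0,0.3],[-0.06,0,1.1,0,0.3]]]' 16
python3 -c "
from h import *
rel('e3')"
python3 -m inch '[[[0,0,-1.3,0,0.3],[-0.05,0,-1.1,0,0.3],[0,0,1.2,0,0.3],[-0.05,0,1.1,0,0.3]]]'
python3 -c "
from h import *
rel('e4')"
```

```text
time: 11.35
position: [0.5305, -0.0065, 0.0692]
tool_rot: [0.611, 0.357, -0.609, 0.358]
ft_force: [0.5, -0.8, -12.1]
grip_width: 0.0349
t 11.35 z 69.2 TCP in holder y -6.6 x 0.4 holder moved u 1.1 v 0.1  F u -0.5 v 0.8 z -12.1 w 34.9 toprow [234] stud [258.6 104.6]
   top z 91.3
   top +y edge y (0 upright) -16.2
time: 11.73
position: [0.5304, -0.0064, 0.0697]
tool_rot: [-0.61, -0.357, 0.611, -0.357]
ft_force: [0.3, 0.1, -11.9]
grip_width: 0.0351
t 11.73 z 69.7 TCP in holder y -6.0 x 0.3 holder moved u 0.5 v -0.0  F u 0.2 v 0.2 z -11.9 w 35.1 toprow [233] stud [258.8 105.4]
   top z 91.2
   top +y edge y (0 upright) -15.1
```

View pics/e4.png

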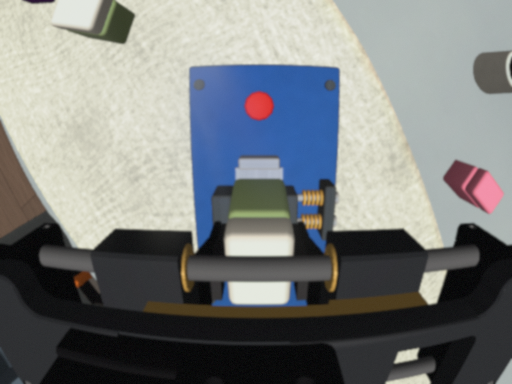

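The bar leans away clearly (green face at (258,200)), but the pull has crept up to 12 N, close to lifting the holder. I ease off the lift and check the other extreme.

```bash
python3 -m inch '[[[0.08,0,-0.7,0,0.3],[0.05,0,-0.5,0,0.3]]]' 14
python3 -c "
from h import *
rel('f1')"
python3 -m inch '[[[0.03,0,-1.2,0,0.3]]]' 14
python3 -c "
from h import *
rel('f2')"
python3 -m inch '[[[0.03,0,1.2,0,0.3],[0,0,0.8,0,0.3]]]' 14
python3 -c "
from h import *
rel('f3')"
```

```text
time: 11.95
position: [0.5334, -0.0005, 0.069]
tool_rot: [-0.607, -0.356, 0.613, -0.358]
ft_force: [-3.5, -5.0, -2.2]
grip_width: 0.0351
t 11.95 z 69.0 TCP in holder y 2.8 x 0.2 holder moved u -1.7 v -0.3  F u -6.1 v -0.5 z -2.2 w 35.1 toprow [231] stud [259.2 118.1]
   top z 89.1
   top +y edge y (0 upright) -4.7
time: 12.08
position: [0.5382, 0.0086, 0.0687]
tool_rot: [-0.606, -0.356, 0.615, -0.358]
ft_force: [-3.4, -5.8, -5.0]
grip_width: 0.0351
t 12.08 z 68.7 TCP in holder y 9.8 x 0.3 holder moved u 1.6 v -0.6  F u -6.7 v -0.1 z -5.0 w 35.1 toprow [228] stud [259.1 128.4]
   top z 87.0
   top +y edge y (0 upright) 4.1
time: 12.3
position: [0.5323, -0.0031, 0.0692]
tool_rot: [-0.61, -0.356, 0.611, -0.357]
ft_force: [1.8, 1.5, -9.5]
grip_width: 0.0349
t 12.30 z 69.2 TCP in holder y -3.4 x 0.3 holder moved u 1.7 v 0.0  F u 2.1 v 0.8 z -9.5 w 34.9 toprow [233] stud [258.8 109.1]
   top z 90.0
   top +y edge y (0 upright) -12.2
```

```bash
python3 -m inch '[[[0.08,0,-1.5,0,0.3],[0.03,0,-1.1,0,0.3]]]' 25
python3 -c "
from h import *
rel('g1')"
python3 -m inch '[[[0.05,0,1.5,0,0.3],[0.0,0,1.1,0,0.3]]]' 25
python3 -c "
from h import *
rel('g2')"
python3 -m inch '[[[0.03,0,-1.5,0,0.3],[0.0,0,-1.1,0,0.3]]]' 25
python3 -c "
from h import *
rel('g3')"
```

```text
time: 12.52
position: [0.5416, 0.0141, 0.0684]
tool_rot: [-0.606, -0.356, 0.615, -0.358]
ft_force: [-2.7, -6.4, -1.6]
grip_width: 0.0347
t 12.52 z 68.4 TCP in holder y 5.2 x 0.1 holder moved u 12.6 v -0.1  F u -6.9 v 0.8 z -1.6 w 34.7 toprow [231] stud [259.2 121.6]
   top z 88.1
   top +y edge y (0 upright) -2.0
time: 12.73
position: [0.5327, -0.0045, 0.0688]
tool_rot: [-0.61, -0.355, 0.611, -0.359]
ft_force: [0.8, 1.1, -10.5]
grip_width: 0.0347
t 12.73 z 68.8 TCP in holder y -1.5 x 0.3 holder moved u -1.2 v 1.0  F u 1.4 v 0.2 z -10.5 w 34.7 toprow [232] stud [258.7 111.9]
   top z 89.3
   top +y edge y (0 upright) -9.6
time: 12.95
position: [0.5412, 0.0118, 0.0684]
tool_rot: [-0.606, -0.355, 0.615, -0.358]
ft_force: [-2.9, -5.7, -2.4]
grip_width: 0.0349
t 12.95 z 68.4 TCP in holder y 4.2 x 0.1 holder moved u 11.4 v 0.7  F u -6.4 v 0.3 z -2.4 w 34.9 toprow [231] stud [259.1 119.9]
   top z 88.1
   top +y edge y (0 upright) -3.0
```

At 25 N the pads resist the turn again and the holder slides; at 10–16 N the pads creep on the bar. The fix is to regrip higher, with less pad overlap and a longer lever.

```bash
python3 -m inch '[[[0.1,0,0.1,0,0.3],[0.1,0,0,0,0.45],[0,0,0,0,0.5],[-0.5,0,0.3,0,0.5],[-0.5,0,0.1,0,0.5],[-0.1,0,0,0,0.5]]]' 20
python3 -c "
from h import *
rel('h1'); a=np.deg2rad(60.6); T=go([.5339,-.0003,.067],[np.sin(a),-np.cos(a)]); print(T.round(3))
i=camera_info('wrist'); d=np.array([.5348,-.0021,.0622])-robot.get_obs()['position']
i['tvec']=i['tvec']-cv2.Rodrigues(i['rvec'])[0]@d
u=np.array([np.cos(a),np.sin(a)]); p=ray('wrist',[[256,221],[256,116]],.085,i); q=ray('wrist',[[256,116]],.022,i)[0]
print('baseline edge',47+1000*(p[0]-q)[:2]@u)
"
```

```text
time: 13.5
position: [0.5429, 0.0091, 0.0808]
tool_rot: [-0.61, -0.353, 0.612, -0.359]
ft_force: [0.2, -0.6, -0.1]
grip_width: 0.0433
t 13.50 z 80.8 TCP in holder y 0.8 x 2.7 holder moved u 13.3 v 0.8  F u -0.4 v 0.5 z -0.1 w 43.3 toprow [216] stud [254.7 114.6]
   top z 87.9
   top +y edge y (0 upright) -3.4
t 13.55 pos [0.543  0.0091 0.0808] shift cm [ 1.39 -0.34  1.26] turn -0.001 q6 0.34 F [ 0.4  0.6 -0. ] w 0.0434
[[ 0.002  0.871 -0.492]
 [-0.009 -0.492 -0.871]
 [-1.     0.006  0.007]]
baseline edge 1.657118391502273
```

```bash
python3 -m inch '[[[0,-0.27,0.5,0,0.5],[0,0,0,0,0.45],[0,0,0,0,0.3],[0,0,0,0,0.3],[0,0,0,0,0.3]]]' 20
python3 -m inch '[[[0.1,0,1.0,0,0.3],[0.05,0,1.0,0,0.3]]]' 18
python3 -c "
from h import *
rel('h2')"
python3 -m inch '[[[0.1,0,-1.3,0,0.3],[0.05,0,-1.2,0,0.3]]]' 18
python3 -c "
from h import *
rel('h3')"
```

```text
time: 13.97
position: [0.5378, 0.0055, 0.0815]
tool_rot: [-0.61, -0.353, 0.611, -0.359]
ft_force: [1.4, 0.4, 0.4]
grip_width: 0.0348
time: 14.13
position: [0.5302, -0.0081, 0.0814]
tool_rot: [0.614, 0.353, -0.609, 0.358]
ft_force: [1.9, 8.9, 7.4]
grip_width: 0.0344
t 14.13 z 81.4 TCP in holder y -20.1 x 0.2 holder moved u 13.0 v 0.8  F u 8.7 v -2.7 z 7.4 w 34.4 toprow [207] stud [257.5  85.8]
   top z nan
   top +y edge y (0 upright) -19.6
time: 14.35
position: [0.5399, 0.0095, 0.0807]
tool_rot: [0.611, 0.352, -0.611, 0.358]
ft_force: [-1.8, -6.0, -0.5]
grip_width: 0.0346
t 14.35 z 80.7 TCP in holder y -0.3 x 0.0 holder moved u 13.3 v 0.7  F u -6.1 v 1.4 z -0.5 w 34.6 toprow [204] stud [258.1 113.3]
   top z 87.2
   top +y edge y (0 upright) 2.2
```

That rocks freely at 18 N with the holder still. Now I lift gently while swinging.

```bash
python3 -m inch '[[[0.03,0,-1.2,0,0.3],[0.03,0,1.5,0,0.3],[0.02,0,1.3,0,0.3]]]' 18
python3 -c "
from h import *
rel('i1')"
python3 -m inch '[[[0.03,0,-1.5,0,0.3],[0.02,0,-1.3,0,0.3]]]' 18
python3 -c "
from h import *
rel('i2')"
python3 -m inch '[[[0.0,0,1.5,0,0.3],[0.0,0,1.2,0,0.3],[0.02,0,-1.5,0,0.3],[-0.02,0,-1.2,0,0.3]]]' 18
python3 -c "
from h import *
rel('i3')"
```

```text
time: 14.65
position: [0.5343, -0.0007, 0.0805]
tool_rot: [0.612, 0.354, -0.609, 0.359]
ft_force: [3.7, 5.5, -5.9]
grip_width: 0.0352
t 14.65 z 80.5 TCP in holder y -11.0 x 0.1 holder moved u 12.3 v 0.8  F u 6.6 v 0.5 z -5.9 w 35.2 toprow [208] stud [258.2  98.4]
   top z 91.1
   top +y edge y (0 upright) -10.7
time: 14.87
position: [0.5443, 0.0173, 0.0799]
tool_rot: [-0.608, -0.353, 0.613, -0.36]
ft_force: [-5.2, -9.6, 14.2]
grip_width: 0.0349
t 14.87 z 79.9 TCP in holder y 10.5 x 0.2 holder moved u 11.4 v 0.6  F u -11.0 v 0.2 z 14.2 w 34.9 toprow [209] stud [258.5 128.2]
   top z 84.9
   top +y edge y (0 upright) 10.6
time: 15.25
position: [0.5434, 0.016, 0.0796]
tool_rot: [-0.607, -0.353, 0.614, -0.36]
ft_force: [-3.8, -9.9, 10.7]
grip_width: 0.035
t 15.25 z 79.6 TCP in holder y 10.4 x 0.2 holder moved u 9.9 v 0.4  F u -10.5 v 1.6 z 10.7 w 35.0 toprow [209] stud [258.7 127.9]
   top z 85.0
   top +y edge y (0 upright) 10.7
```

```bash
python3 -m inch '[[[-0.02,0,1.5,0,0.3],[-0.02,0,1.2,0,0.3],[-0.06,0,-1.5,0,0.3],[-0.1,0,-1.2,0,0.3]]]' 18
python3 -c "
from h import *
rel('j1')"
python3 -m inch '[[[-0.05,0,1.5,0,0.3],[-0.03,0,1.2,0,0.3]]]' 20
python3 -c "
from h import *
rel('j2')"
python3 -m inch '[[[-0.08,0,-1.5,0,0.3],[-0.1,0,-1.2,0,0.3]]]' 20
python3 -c "
from h import *
rel('j3')"
```

```text
time: 15.63
position: [0.5415, 0.0142, 0.0802]
tool_rot: [-0.605, -0.354, 0.616, -0.359]
ft_force: [-1.7, -4.4, -5.9]
grip_width: 0.0349
t 15.63 z 80.2 TCP in holder y 6.4 x 0.2 holder moved u 11.5 v -0.3  F u -4.7 v 0.6 z -5.9 w 34.9 toprow [210] stud [258.9 121.9]
   top z 86.2
   top +y edge y (0 upright) 5.9
time: 15.85
position: [0.5313, -0.004, 0.0805]
tool_rot: [-0.608, -0.355, 0.613, -0.358]
ft_force: [1.4, 2.9, -4.9]
grip_width: 0.0347
t 15.85 z 80.5 TCP in holder y -9.3 x 0.3 holder moved u 6.3 v -0.4  F u 3.2 v -0.3 z -4.9 w 34.7 toprow [211] stud [258.6 100.2]
   top z 90.5
   top +y edge y (0 upright) -10.5
time: 16.07
position: [0.5405, 0.014, 0.0809]
tool_rot: [-0.605, -0.354, 0.617, -0.358]
ft_force: [-0.2, -1.1, -9.1]
grip_width: 0.0352
t 16.07 z 80.9 TCP in holder y 5.1 x 0.0 holder moved u 12.1 v -1.0  F u -1.1 v 0.3 z -9.1 w 35.2 toprow [209] stud [259.3 119.9]
   top z 86.8
   top +y edge y (0 upright) 4.9
```

```bash
python3 -m inch '[[[-0.03,0,1.6,0,0.3],[-0.05,0,1.4,0,0.3],[-0.06,0,-1.6,0,0.3],[-0.08,0,-1.4,0,0.3],[-0.03,0,1.6,0,0.3],[-0.05,0,1.4,0,0.3]]]' 20
python3 -c "
from h import *
rel('k1')"
python3 -m inch '[[[-0.06,0,-1.6,0,0.3],[-0.08,0,-1.4,0,0.3],[-0.03,0,1.6,0,0.3],[-0.05,0,1.4,0,0.3],[-0.06,0,-1.6,0,0.3],[-0.08,0,-1.4,0,0.3]]]' 20
python3 -c "
from h import *
rel('k2')"
```

```text
time: 16.62
position: [0.5288, -0.0046, 0.0823]
tool_rot: [-0.607, -0.356, 0.614, -0.357]
ft_force: [0.8, 1.0, -12.5]
grip_width: 0.0347
t 16.62 z 82.3 TCP in holder y -8.5 x 0.3 holder moved u 3.7 v -2.3  F u 1.3 v 0.2 z -12.5 w 34.7 toprow [211] stud [259.1 101.4]
   top z 90.9
   top +y edge y (0 upright) -10.4
time: 17.17
position: [0.5383, 0.0158, 0.0842]
tool_rot: [-0.603, -0.356, 0.618, -0.356]
ft_force: [-0.4, -2.6, -8.6]
grip_width: 0.0349
t 17.17 z 84.2 TCP in holder y 9.3 x 0.2 holder moved u 8.4 v -3.9  F u -2.4 v 0.9 z -8.6 w 34.9 toprow [209] stud [259.7 125.4]
   top z 87.2
   top +y edge y (0 upright) 7.9
```

```bash
python3 -m inch '[[[0,0,1.7,0,0.3],[-0.02,0,1.4,0,0.3],[-0.03,0,-1.7,0,0.3],[-0.05,0,-1.4,0,0.3]]]' 28
python3 -c "
from h import *
rel('l1')"
python3 -m inch '[[[0,0,1.7,0,0.3],[-0.02,0,1.4,0,0.3]]]' 28
python3 -c "
from h import *
rel('l2')"
```

```text
time: 17.55
position: [0.5397, 0.0187, 0.085]
tool_rot: [-0.605, -0.357, 0.617, -0.356]
ft_force: [-0.4, -1.5, -8.4]
grip_width: 0.0345
t 17.55 z 85.0 TCP in holder y 9.1 x 0.2 holder moved u 11.8 v -4.1  F u -1.5 v 0.4 z -8.4 w 34.5 toprow [209] stud [259.7 125.4]
   top z 87.5
   top +y edge y (0 upright) 7.3
time: 17.77
position: [0.5294, -0.0015, 0.0859]
tool_rot: [-0.608, -0.358, 0.612, -0.357]
ft_force: [-0.2, -0.1, -11.9]
grip_width: 0.0352
t 17.77 z 85.9 TCP in holder y -3.9 x 0.6 holder moved u 2.2 v -3.6  F u -0.2 v -0.1 z -11.9 w 35.2 toprow [209] stud [259. 108.]
   top z 91.3
   top +y edge y (0 upright) -6.1
```

```bash
python3 -m inch '[[[0.05,0,-1.7,0,0.3],[0,0,-1.4,0,0.3],[0.05,0,1.7,0,0.3],[0.03,0,1.4,0,0.3]]]' 28
python3 -c "
from h import *
rel('m1')"
python3 -m inch '[[[0.03,0,-1.7,0,0.3],[-0.01,0,-1.4,0,0.3]]]' 28
python3 -c "
from h import *
rel('m2')"
python3 -m inch '[[[0.03,0,1.7,0,0.3],[0.03,0,1.4,0,0.3]]]' 28
python3 -c "
from h import *
rel('m3')"
```

```text
time: 18.15
position: [0.5299, -0.0016, 0.0858]
tool_rot: [-0.607, -0.358, 0.612, -0.358]
ft_force: [1.4, -0.1, -9.3]
grip_width: 0.0346
t 18.15 z 85.8 TCP in holder y -6.4 x 0.6 holder moved u 4.8 v -3.1  F u 0.6 v 1.3 z -9.3 w 34.6 toprow [209] stud [259.1 104.5]
   top z 91.6
   top +y edge y (0 upright) -8.6
time: 18.37
position: [0.5411, 0.0194, 0.0856]
tool_rot: [-0.604, -0.357, 0.616, -0.358]
ft_force: [-1.3, -3.1, -5.8]
grip_width: 0.0347
t 18.37 z 85.6 TCP in holder y 8.7 x 0.5 holder moved u 13.5 v -3.6  F u -3.3 v 0.4 z -5.8 w 34.7 toprow [208] stud [259.4 124.7]
   top z 87.2
   top +y edge y (0 upright) 7.4
time: 18.58
position: [0.5307, -0.0013, 0.086]
tool_rot: [-0.608, -0.358, 0.612, -0.358]
ft_force: [1.9, 2.8, -7.4]
grip_width: 0.035
t 18.58 z 86.0 TCP in holder y -7.2 x 0.6 holder moved u 6.2 v -2.6  F u 3.4 v 0.3 z -7.4 w 35.0 toprow [209] stud [259.  103.5]
   top z 91.6
   top +y edge y (0 upright) -9.4
```

```bash
python3 -m inch '[[[0,0,-1.7,0,0.3],[-0.04,0,-1.6,0,0.3],[-0.04,0,-0.5,0,0.3],[0,0,1.7,0,0.3],[-0.03,0,1.6,0,0.3],[-0.03,0,0.5,0,0.3]]]' 32
python3 -c "
from h import *
rel('n1')"
python3 -m inch '[[[0,0,-1.7,0,0.3],[-0.05,0,-1.6,0,0.3],[-0.05,0,-0.5,0,0.3],[0,0,1.7,0,0.3],[-0.04,0,1.6,0,0.3],[-0.04,0,0.5,0,0.3]]]' 32
python3 -c "
from h import *
rel('n2')"
```

```text
time: 19.13
position: [0.5291, -0.0036, 0.0869]
tool_rot: [-0.606, -0.358, 0.613, -0.358]
ft_force: [-0.1, 1.4, -9.7]
grip_width: 0.0349
t 19.13 z 86.9 TCP in holder y -4.1 x 0.8 holder moved u 0.3 v -3.0  F u 1.2 v -0.8 z -9.7 w 34.9 toprow [209] stud [258.9 107.4]
   top z 91.6
   top +y edge y (0 upright) -6.6
time: 19.68
position: [0.529, -0.0029, 0.0881]
tool_rot: [-0.605, -0.358, 0.614, -0.358]
ft_force: [1.4, 1.2, -10.5]
grip_width: 0.0345
t 19.68 z 88.1 TCP in holder y -2.8 x 0.9 holder moved u -0.4 v -3.4  F u 1.8 v 0.7 z -10.5 w 34.5 toprow [208] stud [259. 109.]
   top z 92.2
   top +y edge y (0 upright) -5.2
```

Progress is steady but slow (bar about 5 mm up). I'll try single-row, quicker swings, where the holder's inertia should keep it in place.

```bash
python3 -m inch '[[[0,0,-2.4,0,0.3],[-0.02,0,2.4,0,0.3],[-0.02,0,-2.4,0,0.3],[-0.02,0,2.4,0,0.3],[-0.02,0,-2.4,0,0.3]]]' 32
python3 -c "
from h import *
rel('o1')"
python3 -m inch '[[[-0.02,0,2.4,0,0.3]]]' 32
python3 -c "
from h import *
rel('o2')"
```

```text
time: 20.15
position: [0.5394, 0.0138, 0.0907]
tool_rot: [-0.604, -0.356, 0.618, -0.356]
ft_force: [-4.6, -6.8, -8.2]
grip_width: 0.0344
t 20.15 z 90.7 TCP in holder y 9.5 x 0.3 holder moved u 7.0 v -2.1  F u -8.1 v -0.7 z -8.2 w 34.4 toprow [207] stud [259.4 125.2]
   top z 90.1
   top +y edge y (0 upright) 6.8
time: 20.28
position: [0.536, 0.0036, 0.0924]
tool_rot: [-0.61, -0.356, 0.611, -0.357]
ft_force: [2.8, 5.6, -5.9]
grip_width: 0.0349
t 20.28 z 92.4 TCP in holder y -5.3 x 0.5 holder moved u 11.2 v -0.2  F u 6.2 v -0.3 z -5.9 w 34.9 toprow [208] stud [258.5 106.4]
   top z 95.3
   top +y edge y (0 upright) -9.2
```

This works far better: the bar rose about 3 mm in six swings with little holder motion. I continue.

```bash
python3 -m inch '[[[-0.02,0,-2.2,0,0.3],[-0.02,0,2.5,0,0.3],[-0.02,0,-2.4,0,0.3],[-0.02,0,2.5,0,0.3],[-0.02,0,-2.4,0,0.3],[-0.02,0,2.5,0,0.3]]]' 32
python3 -c "
from h import *
rel('p1')"
python3 -m inch '[[[-0.02,0,-2.4,0,0.3]]]' 32
python3 -c "
from h import *
rel('p2')"
```

```text
time: 20.83
position: [0.5346, -0.0018, 0.0973]
tool_rot: [-0.609, -0.355, 0.611, -0.359]
ft_force: [3.2, 5.4, -7.9]
grip_width: 0.0348
t 20.83 z 97.3 TCP in holder y -11.5 x 0.7 holder moved u 12.1 v 1.0  F u 6.3 v 0.1 z -7.9 w 34.8 toprow [206] stud [258.   97.9]
   top z 98.8
   top +y edge y (0 upright) -16.0
time: 20.97
position: [0.5402, 0.0095, 0.0976]
tool_rot: [-0.606, -0.354, 0.616, -0.359]
ft_force: [-2.4, -5.9, -5.6]
grip_width: 0.0344
t 20.97 z 97.6 TCP in holder y 3.5 x 0.4 holder moved u 9.6 v 0.7  F u -6.3 v 0.8 z -5.6 w 34.4 toprow [205] stud [258.6 116.6]
   top z 96.0
   top +y edge y (0 upright) -0.5
```

The bar is about 11 mm up, but the pads have crept towards its top (about 9 mm overlap left). I regrip 1 cm lower.

```bash
python3 -m inch '[[[0.1,0,0,0,0.42],[0,0,0,0,0.48],[0.6,0,0.2,0,0.48],[0.4,0,0.1,0,0.48],[0,0,0,0,0.3],[0,0,0,0,0.3],[0,0,0,0,0.3]]]' 35
python3 -c "
from h import *
rel('q1')"

```

```text
time: 21.6
position: [0.5423, 0.0118, 0.0884]
tool_rot: [-0.609, -0.354, 0.613, -0.358]
ft_force: [0.5, 2.8, 1.9]
grip_width: 0.0348
t 21.60 z 88.4 TCP in holder y 4.3 x 0.5 holder moved u 11.8 v 1.2  F u 2.7 v -0.9 z 1.9 w 34.8 toprow [208] stud [258.  119.1]
   top z 95.3
   top +y edge y (0 upright) 1.9
```

```bash
python3 -m inch '[[[0,0,2.0,0,0.3],[-0.02,0,-2.4,0,0.3],[-0.02,0,2.5,0,0.3],[-0.02,0,-2.4,0,0.3],[-0.02,0,2.5,0,0.3]]]' 32
python3 -c "
from h import *
rel('r1b')"
python3 -m inch '[[[-0.02,0,-2.4,0,0.3]]]' 32
python3 -c "
from h import *
rel('r2b')"
```

```text
time: 22.07
position: [0.5339, -0.0056, 0.0882]
tool_rot: [-0.61, -0.354, 0.611, -0.36]
ft_force: [4.1, 6.5, -5.9]
grip_width: 0.0351
t 22.07 z 88.2 TCP in holder y -11.2 x 0.3 holder moved u 8.1 v 2.6  F u 7.7 v 0.4 z -5.9 w 35.1 toprow [208] stud [258.3  97.9]
   top z 97.9
   top +y edge y (0 upright) -13.6
time: 22.2
position: [0.5392, 0.0047, 0.0874]
tool_rot: [-0.605, -0.353, 0.616, -0.36]
ft_force: [-3.5, -7.0, -4.1]
grip_width: 0.035
t 22.20 z 87.4 TCP in holder y 3.6 x 0.1 holder moved u 4.9 v 2.4  F u -7.8 v 0.4 z -4.1 w 35.0 toprow [207] stud [258.8 117.1]
   top z 93.1
   top +y edge y (0 upright) 2.1
```

```bash
python3 -m inch '[[[-0.06,0,2.4,0,0.3],[-0.06,0,-2.6,0,0.3],[-0.06,0,2.4,0,0.3],[-0.06,0,-2.6,0,0.3],[-0.06,0,2.4,0,0.3]]]' 35
python3 -c "
from h import *
rel('s1')"
python3 -m inch '[[[-0.06,0,-2.6,0,0.3]]]' 35
python3 -c "
from h import *
rel('s2')"
```

```text
time: 22.67
position: [0.5347, -0.0065, 0.0889]
tool_rot: [-0.608, -0.353, 0.613, -0.36]
ft_force: [5.0, 7.4, -5.9]
grip_width: 0.0345
t 22.67 z 88.9 TCP in holder y -9.0 x 0.4 holder moved u 5.4 v 3.7  F u 8.9 v 0.8 z -5.9 w 34.5 toprow [207] stud [258.3 100.5]
   top z 96.3
   top +y edge y (0 upright) -11.0
time: 22.8
position: [0.5407, 0.0051, 0.0885]
tool_rot: [-0.603, -0.352, 0.619, -0.359]
ft_force: [-2.2, -6.8, -4.3]
grip_width: 0.0347
t 22.80 z 88.5 TCP in holder y 6.7 x 0.1 holder moved u 2.8 v 3.5  F u -7.1 v 1.4 z -4.3 w 34.7 toprow [206] stud [258.9 120.9]
   top z 91.8
   top +y edge y (0 upright) 5.5
```

```bash
python3 -m inch '[[[-0.12,0,2.4,0,0.3],[-0.12,0,-2.5,0,0.3],[-0.12,0,2.4,0,0.3],[-0.12,0,-2.5,0,0.3],[-0.12,0,2.4,0,0.3]]]' 32
python3 -c "
from h import *
rel('t1')"
python3 -m inch '[[[-0.12,0,-2.5,0,0.3]]]' 32
python3 -c "
from h import *
rel('t2')"
```

```text
time: 23.27
position: [0.5348, -0.0076, 0.0928]
tool_rot: [-0.606, -0.353, 0.616, -0.359]
ft_force: [3.9, 5.9, -6.5]
grip_width: 0.0346
t 23.27 z 92.8 TCP in holder y -9.7 x 0.2 holder moved u 5.4 v 4.6  F u 7.1 v 0.5 z -6.5 w 34.6 toprow [206] stud [258.5  99. ]
   top z 98.2
   top +y edge y (0 upright) -12.6
time: 23.4
position: [0.5404, 0.0032, 0.0929]
tool_rot: [-0.602, -0.351, 0.621, -0.358]
ft_force: [-1.2, -6.8, -5.5]
grip_width: 0.0344
t 23.40 z 92.9 TCP in holder y 5.3 x -0.0 holder moved u 2.5 v 4.3  F u -6.5 v 2.3 z -5.5 w 34.4 toprow [204] stud [259.1 118.2]
   top z 94.2
   top +y edge y (0 upright) 3.6
```

```bash
python3 -m inch '[[[-0.12,0,2.5,0,0.3],[-0.12,0,-2.5,0,0.3],[-0.12,0,2.5,0,0.3],[-0.12,0,-2.5,0,0.3],[-0.12,0,2.5,0,0.3]]]' 42
python3 -c "
from h import *
rel('u1')"
python3 -m inch '[[[-0.12,0,-2.5,0,0.3]]]' 42
python3 -c "
from h import *
rel('u2')"
```

```text
time: 23.87
position: [0.533, -0.0127, 0.0975]
tool_rot: [-0.606, -0.351, 0.619, -0.357]
ft_force: [5.0, 7.6, -7.3]
grip_width: 0.0346
t 23.87 z 97.5 TCP in holder y -10.3 x 0.0 holder moved u 0.6 v 5.6  F u 9.0 v 0.7 z -7.3 w 34.6 toprow [204] stud [258.5  98.1]
   top z 101.2
   top +y edge y (0 upright) -13.6
time: 24.0
position: [0.538, -0.0025, 0.0976]
tool_rot: [-0.601, -0.35, 0.624, -0.356]
ft_force: [-4.0, -7.0, -6.0]
grip_width: 0.0345
t 24.00 z 97.6 TCP in holder y 5.2 x -0.3 holder moved u -3.6 v 5.3  F u -8.0 v -0.1 z -6.0 w 34.5 toprow [203] stud [259.5 117.2]
   top z 96.9
   top +y edge y (0 upright) 2.3
```

```bash
python3 -m inch '[[[0.05,0,0.2,0,0.42],[0,0,0,0,0.48],[0.6,0,0.1,0,0.48],[0.3,0,0.1,0,0.48],[0,0,0,0,0.3],[0,0,0,0,0.3],[0,0,0,0,0.3]]]' 42
python3 -m inch '[[[-0.12,0,2.2,0,0.3],[-0.15,0,-2.5,0,0.3],[-0.15,0,2.5,0,0.3],[-0.15,0,-2.5,0,0.3],[-0.15,0,2.5,0,0.3]]]' 45
python3 -c "
from h import *
rel('v1')"
python3 -m inch '[[[-0.15,0,-2.5,0,0.3]]]' 45
python3 -c "
from h import *
rel('v2')"
```

```text
time: 24.63
position: [0.538, -0.0042, 0.0881]
tool_rot: [-0.604, -0.349, 0.623, -0.353]
ft_force: [1.1, 2.6, 1.8]
grip_width: 0.0346
time: 25.05
position: [0.5285, -0.0219, 0.093]
tool_rot: [-0.604, -0.35, 0.622, -0.355]
ft_force: [6.2, 9.6, -7.6]
grip_width: 0.0345
t 25.05 z 93.0 TCP in holder y -9.7 x -0.3 holder moved u -10.3 v 6.6  F u 11.4 v 0.7 z -7.6 w 34.5 toprow [198] stud [258.6  98.2]
   top z 127.3
   top +y edge y (0 upright) -7.9
time: 25.18
position: [0.5331, -0.0123, 0.0931]
tool_rot: [-0.598, -0.349, 0.628, -0.355]
ft_force: [-4.7, -7.4, -4.3]
grip_width: 0.0349
t 25.18 z 93.1 TCP in holder y 3.8 x -0.4 holder moved u -13.1 v 6.0  F u -8.7 v -0.5 z -4.3 w 34.9 toprow [197] stud [259.6 115. ]
   top z 98.8
   top +y edge y (0 upright) 6.2
```

```bash
python3 -m inch '[[[-0.15,0,2.3,0,0.3],[-0.15,0,-2.8,0,0.3],[-0.15,0,2.3,0,0.3],[-0.15,0,-2.8,0,0.3],[-0.15,0,2.3,0,0.3]]]' 45
python3 -c "
from h import *
rel('x1')"
python3 -m inch '[[[-0.15,0,-2.8,0,0.3]]]' 45
python3 -c "
from h import *
rel('x2')"
```

```text
time: 25.65
position: [0.532, -0.0158, 0.0981]
tool_rot: [-0.601, -0.35, 0.625, -0.354]
ft_force: [4.9, 7.6, -5.6]
grip_width: 0.0347
t 25.65 z 98.1 TCP in holder y -4.3 x 0.1 holder moved u -8.7 v 6.2  F u 9.0 v 0.6 z -5.6 w 34.7 toprow [197] stud [258.6 104.7]
   top z 128.1
   top +y edge y (0 upright) -3.6
time: 25.78
position: [0.5381, -0.0036, 0.098]
tool_rot: [-0.595, -0.348, 0.632, -0.354]
ft_force: [-3.9, -8.9, -7.1]
grip_width: 0.0345
t 25.78 z 98.0 TCP in holder y 10.1 x -0.1 holder moved u -9.3 v 5.7  F u -9.6 v 1.0 z -7.1 w 34.5 toprow [203] stud [259.7 122.2]
   top z 99.9
   top +y edge y (0 upright) 7.0
```

View pics/x2.png

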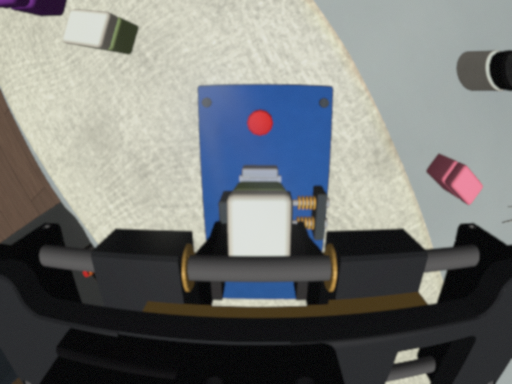

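The view shows the bar leaning towards the stud, still between the jaws, with the holder intact and nothing else disturbed. Top is about 102 mm, so about 17 of the 26 mm is done.

```bash
python3 -m inch '[[[-0.15,0,2.5,0,0.3],[-0.15,0,-2.6,0,0.3],[-0.15,0,2.5,0,0.3],[-0.15,0,-2.6,0,0.3],[-0.15,0,2.5,0,0.3]]]' 48
python3 -c "
from h import *
rel('y1')"
python3 -m inch '[[[-0.15,0,-2.6,0,0.3]]]' 48
python3 -c "
from h import *
rel('y2')"
```

```text
time: 26.25
position: [0.5323, -0.0148, 0.1033]
tool_rot: [-0.6, -0.349, 0.628, -0.352]
ft_force: [6.2, 7.6, -7.7]
grip_width: 0.0346
t 26.25 z 103.3 TCP in holder y -4.7 x -0.0 holder moved u -7.2 v 6.1  F u 9.7 v 1.6 z -7.7 w 34.6 toprow [196] stud [259.  103.6]
   top z 146.6
   top +y edge y (0 upright) -5.2
time: 26.38
position: [0.537, -0.0049, 0.1032]
tool_rot: [-0.593, -0.348, 0.635, -0.352]
ft_force: [-2.9, -7.0, -5.2]
grip_width: 0.0347
t 26.38 z 103.2 TCP in holder y 8.6 x -0.0 holder moved u -9.6 v 5.4  F u -7.6 v 0.9 z -5.2 w 34.7 toprow [200] stud [259.9 119.2]
   top z 104.9
   top +y edge y (0 upright) 5.4
```

```bash
python3 -m inch '[[[-0.15,0,2.5,0,0.3],[-0.15,0,-2.6,0,0.3],[-0.15,0,2.5,0,0.3],[-0.15,0,-2.4,0,0.3]]]' 48
python3 -c "
from h import *
rel('z1')"
```

```text
time: 26.77
position: [0.5388, -0.0048, 0.108]
tool_rot: [-0.596, -0.347, 0.635, -0.348]
ft_force: [-0.4, -1.3, -3.0]
grip_width: 0.0345
t 26.77 z 108.0 TCP in holder y 19.0 x 0.9 holder moved u -19.0 v 5.9  F u -1.4 v 0.3 z -3.0 w 34.5 toprow [213] stud [258.9 132.1]
   top z 133.0
   top +y edge y (0 upright) 5.4
```

```bash
python3 -m inch '[[[-0.4,0,0,0,0.3],[-0.5,0,0,0,0.3],[-0.4,0,0.3,0,0.3],[0,0,0,0,0.3]]]' 45
python3 - <<'E'
from h import *
rel('fin1')
b=camera("scene"); a=cv2.imread("pics/fin1.png")
cv2.imwrite("pics/fin1v.png",np.hstack([a[40:340,130:390],cv2.resize(b[160:250,210:330],(400,300),interpolation=2)[...,::-1]]))
E
```

```text
time: 27.15
position: [0.5438, -0.001, 0.1219]
tool_rot: [-0.601, -0.346, 0.631, -0.347]
ft_force: [0.4, -0.8, -2.7]
grip_width: 0.0346
t 27.15 z 121.9 TCP in holder y 24.7 x 3.5 holder moved u -18.9 v 5.9  F u -0.6 v 0.7 z -2.7 w 34.6 toprow [219] stud [255.5 138. ]
   top z 140.0
   top +y edge y (0 upright) 1.1
```

View pics/fin1v.png

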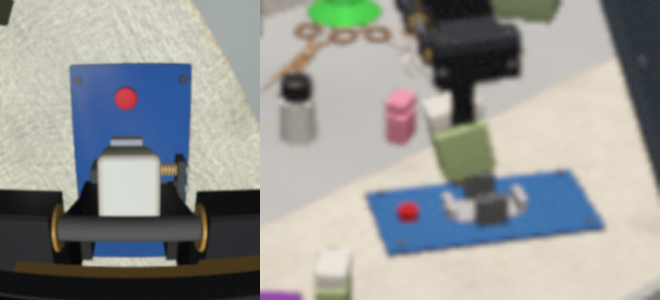

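The bar is free: the scene picture shows it clear above the jaws, bottom about (470,172) in the crop, with the holder flat. It leans roughly 0.18 rad towards the stud and sits about 25 mm off centre. I lower the grip so gravity and small quick moves can right it while I recentre, then measure the lean.

```bash
cat >> h.py <<'E'
def lean(name):
    im=camera("scene")[...,::-1].copy(); cv2.imwrite(f"pics/{name}.png",im); i=camera_info("scene"); K=i["camera_matrix"]
    H,S,V=cv2.split(cv2.cvtColor(im,cv2.COLOR_BGR2HSV)); p=np.r_[robot.get_obs()["position"][:2],.08]
    P=lambda q:cv2.projectPoints(np.float64([q]),i["rvec"],i["tvec"],K,None)[0].ravel()
    c=P(p).astype(int); roi=np.zeros(H.shape,bool); roi[c[1]-22:c[1]+22,c[0]-22:c[0]+22]=1
    m=roi&(H>30)&(H<55)&(S>60); b=big(m); q=cv2.minAreaRect(b); B=cv2.boxPoints(q)
    # left & right border lines of the green body
    r0,r1=b[:,0,1].min()+4,b[:,0,1].max()-5; R_=np.arange(r0,r1)
    L=[np.where(m[r])[0].min() for r in R_]; Rg=[np.where(m[r])[0].max() for r in R_]
    s=[np.polyfit(R_,k,1)[0] for k in (L,Rg)]
    a=np.deg2rad(60.6); u=np.r_[np.cos(a),np.sin(a),0]
    f=lambda th:(lambda d:d[0]/d[1])(P(p-.03*(np.r_[0,0,1]*np.cos(th)+u*np.sin(th)))-P(p))
    g=np.linspace(-.4,.4,161); F=np.array([f(t) for t in g])
    print("green",c,cv2.contourArea(b),"rows",r0,r1,"lean (+ = to stud) left/right",[round(float(g[abs(F-k).argmin()]),3) for k in s])
E
python3 -c "
from h import *
lean('l0')"
python3 -m inch '[[[0,-0.3,1.2,0,0.3],[-0.1,0,-0.6,0,0.3],[0,0,1.4,0,0.3],[-0.1,0,-0.6,0,0.3],[0,0,1.2,0,0.3],[0,0,0,0,0.3]]]' 8
python3 -c "
from h import *
rel('fin2'); lean('l1')"
```

```text
green [268 202] 198.0 rows 200 208 lean (+ = to stud) left/right [0.185, 0.235]
time: 27.8
position: [0.5233, -0.0225, 0.1233]
tool_rot: [-0.599, -0.348, 0.632, -0.347]
ft_force: [-0.8, 0.7, -3.0]
grip_width: 0.0347
t 27.80 z 123.3 TCP in holder y -3.6 x -3.8 holder moved u -19.4 v 5.8  F u 0.3 v -1.0 z -3.0 w 34.7 toprow [196] stud [264.  103.8]
   top z nan
   top +y edge y (0 upright) -11.3
green [278 202] 195.0 rows 200 208 lean (+ = to stud) left/right [0.29, 0.215]
```

Still about 0.2 rad. I'll right it against the holder: rest the foot's low edge lightly on the jaw tops, then move the top back away from the stud so the bar turns upright in the light grip.

```bash
python3 -m inch '[[[0.3,0.1,-0.7,0,0.3],[0.4,0,0,0,0.3],[0.2,0,0,0,0.3]]]' 10
python3 -m inch '[[[0.15,0,0,0,0.3]]]' 10
python3 -m inch '[[[0.15,0,0,0,0.3]]]' 10
python3 -c "
from h import *
rel('p9')"
```

```text
time: 28.15
position: [0.5306, -0.015, 0.1139]
tool_rot: [-0.601, -0.347, 0.631, -0.347]
ft_force: [-0.2, 0.6, -2.2]
grip_width: 0.035
time: 28.23
position: [0.5307, -0.0145, 0.1119]
tool_rot: [-0.601, -0.347, 0.631, -0.347]
ft_force: [1.9, -0.5, -3.3]
grip_width: 0.0349
time: 28.32
position: [0.5306, -0.0142, 0.1099]
tool_rot: [-0.601, -0.348, 0.631, -0.347]
ft_force: [0.1, -0.1, -2.7]
grip_width: 0.0348
t 28.32 z 109.9 TCP in holder y 7.0 x -1.5 holder moved u -19.2 v 5.8  F u -0.1 v 0.1 z -2.7 w 34.8 toprow [199] stud [260.9 118.1]
   top z 147.4
   top +y edge y (0 upright) 2.1
```

```bash
for k in 1; do python3 -m inch '[[[0.15,0,0,0,0.3]]]' 10; python3 -m inch '[[[0.15,0,0,0,0.3]]]' 10;  python3 -m inch '[[[0.12,0,0,0,0.3]]]' 10; done | grep -E "pos|force"
python3 -c "
from h import *
rel('p10'); lean('l2')"
```

```text
position: [0.5306, -0.0142, 0.1083]
ft_force: [0.1, -0.3, 7.0]
position: [0.5312, -0.0145, 0.1076]
ft_force: [-0.8, -1.4, 9.4]
position: [0.5314, -0.0147, 0.1075]
ft_force: [-2.1, -0.5, 8.3]
t 28.62 z 107.5 TCP in holder y 6.9 x -0.6 holder moved u -19.1 v 5.8  F u -1.5 v -1.5 z 8.3 w 34.9 toprow [199] stud [259.6 118.1]
   top z 144.4
   top +y edge y (0 upright) 2.9
green [274 202] 192.0 rows 205 212 lean (+ = to stud) left/right [0.2, 0.2]
```

Contact is made at about 8–9 N. Now I shift the top away from the stud by about 13 mm.

```bash
python3 -m inch '[[[0.08,0,0.5,0,0.3],[0.1,0,0.5,0,0.3],[0.1,0,0.4,0,0.3]]]' 10
python3 -c "
from h import *
rel('p11'); lean('l3')"
```

```text
time: 28.97
position: [0.5236, -0.026, 0.1061]
tool_rot: [-0.601, -0.348, 0.63, -0.348]
ft_force: [0.1, 1.5, -0.6]
grip_width: 0.035
t 28.97 z 106.1 TCP in holder y -6.6 x -1.8 holder moved u -19.4 v 5.8  F u 1.4 v -0.6 z -0.6 w 35.0 toprow [199] stud [260.7 101.2]
   top z 147.2
   top +y edge y (0 upright) -10.0
green [279 202] 204.0 rows 204 212 lean (+ = to stud) left/right [0.02, 0.02]
```

Lean is now about 0.02 rad. I firm up the grip, raise about 14 mm and centre.

```bash
python3 -m inch '[[[0,0,0,0,0.3],[-0.3,0,0,0,0.3],[-0.4,0.1,-0.2,0,0.3],[-0.4,0,-0.2,0,0.3],[-0.2,0,0,0,0.3],[0,0,0,0,0.3]]]' 25
python3 - <<'E'
from h import *
rel('p12'); lean('l4')
b=cv2.imread("pics/l4.png"); a=cv2.imread("pics/p12.png")
cv2.imwrite("pics/fin2v.png",np.hstack([a[40:340,130:390],cv2.resize(b[160:250,210:330],(400,300),interpolation=2)]))
E
```

```text
time: 29.57
position: [0.5276, -0.0242, 0.1191]
tool_rot: [-0.601, -0.347, 0.63, -0.348]
ft_force: [-0.1, -0.1, -3.0]
grip_width: 0.0348
t 29.57 z 119.1 TCP in holder y -3.0 x 0.8 holder moved u -19.4 v 5.8  F u -0.1 v 0.0 z -3.0 w 34.8 toprow [199] stud [257.7 105.3]
   top z 153.4
   top +y edge y (0 upright) -11.1
green [278 201] 211.5 rows 200 208 lean (+ = to stud) left/right [0.015, 0.015]
```

View pics/fin2v.png

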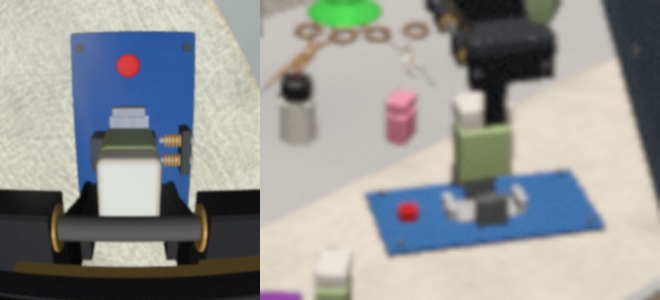

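```bash
python3 -m inch '[[[0,0,0,0,0.3],[0,0,0,0,0.3]]]' 25; python3 -c "
from rig import robot
robot.hand_in(); print(robot.get_obs()['time'])"
```

```text
time: 29.83
position: [0.5271, -0.024, 0.1186]
tool_rot: [-0.601, -0.347, 0.63, -0.348]
ft_force: [-0.2, -0.3, -1.8]
grip_width: 0.0347
the job is handed in; nothing more can be done
the job is handed in; nothing more can be done
```

I freed the bar by rocking it to both sides many times, and handed the job in at 29.8 s with the fingers holding it above the jaws. No verdict was reported.

**Rocking:** I gripped the bar on its broad faces so it could turn between the pads. The first counted pair of leans came out at roughly 0.14–0.19 rad towards the stud, then about 0.15 rad away. After that I lifted gently with many more swings and two lower regrips and one higher one until it came free.

**Last checks:**
- **Free of the holder:** the wrist force was only about the bar's weight (2–3 N).
- **Upright:** the lean was about 0.015 rad.
- **Position:** the foot should be about 13 mm above the jaw tops. That figure is inferred from the gripper height since the bar last rested on the jaws, not measured directly. The gripper was centred within about 3 mm of the pocket.
- **Holder:** it looked flat on the bench, and nothing else near the holder looked disturbed in the last pictures.

**What did not go cleanly:**
- **Holder moved:** it ended about 20 mm from where it started, inside the 30 mm limit but not "where it stands". It was dragged while I lifted with too much force, and it slipped about 10 mm as the bar came free.
- **Bar leaned when free:** it came out leaning about 0.2 rad. I righted it by resting its low edge on the jaw tops with 8–9 N, then lifted it again.
- **Doubtful reading:** my measure of the bar's top height read 144–153 mm late in the run, because the top was hidden behind the gripper's crossbar. I ignored it.

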